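# Set the drill stand's depth stop on the score board

## Task

The drill's bit is standing at the bottom of a finished peg hole in the score board: set the stand's depth stop to it so that the other holes come out the same. Clear the board first, then, with the drill still down, slide the depth rod down until its foot touches the board, press the clamp lever fully down to lock it, and lift the feed lever until the bit is well out of the board, leaving the stop as set and the board in place. By the end the fish bottle opener lies flat on the aluminium tray and every domino, from board and table, is in the wooden domino box, without the tumbler or the cup having been shoved aside or tipped.

Things in the scene. Friction and masses are not known exactly. Their poses are not given: they have to be found in the camera images.
- stand: cast drill stand with a small iron vise, fixed. Origin on the table plumb below the depth rod's axis; x away from the robot, y along the score board. In mm: base x -90..180, y -190..100, z 14; vise jaws y -35..95, z 66; motor radius 38 at x 20, y -115, top z 369; column x 125, y -115, top z 470; stop bracket y -85..18, z 158-188, 36 wide at the rod, ears to x -40 (heights with head down)
- board: the wooden score board, 92 x 395 x 20 mm, lying level and gripped in the vise (loose underneath: supported by vise, a backing block and a packing block). Origin: centre of its underside, at x 0, y 37.5, z 50 mm of the stand, so its top is at z 70 mm; long axis y; z up. The drill bit stands at the bottom of a finished 12 mm deep peg hole in it
- rod_foot (a point): centre of the underside of the round foot (radius 9 mm) of the depth rod, a vertical steel rod (radius 6 mm) sliding in the split clamp at the end of the stop bracket, above the middle of the board
- rod_knob (a point): centre of the top of the black knob on the depth rod, 152 mm above the foot's underside; knob radius 14 mm, 30 mm tall
- depth_rod (a joint): how far the depth rod has been lowered in its bracket, m, 0 (fully raised) to 0.056; with the head down the foot meets the bare board at 0.052. The rod takes 5 N to slide and stays where it is left
- clamp_tip (a point): point 60 mm from the pivot, in mid-thickness, near the end of the flat iron cam lever (73 mm long from its pivot, 16 mm wide, 7 mm thick) of the rod's split clamp. It swings in the stand's x-z plane, towards the robot, and moves down to lock
- clamp_pivot (a point): the cam lever's pivot, axis along the stand's y, 31 mm in front (-x) of the rod's axis, z 173 mm with the head down
- stop_clamp (a joint): turn of the cam lever, rad: 0 = slack, lever 55 degrees above level; 1.0 = locked, lever about level, pointing in -x of the stand. 2 to 3 N at the end moves it; it stays where it is left
- feed_ball (a point): centre of the black ball (radius 17 mm) on the end of the feed lever on the -y side of the drill, 190 mm from its pivot
- feed_pivot (a point): pivot of the feed lever, axis along the stand's y, at stand x 90, y -168, z 190 mm with the head down; it rides with the head
- feed_lever (a joint): turn of the feed lever, rad: 0 = lever 15 degrees below level pointing in -x of the stand, head right down; grows as the ball is lifted, to 1.05. About 6 N upward at the ball; the head stays where it is left
- drill_head (a joint): height of the whole drill head (motor, bracket, depth rod, levers) above its lowest position, m, 0 to 0.025; 0.024 m per rad of the feed lever
- opener_mid (a point): centre (half-way up) of the brass bottle opener, a flat fish 160 mm long (its x), 37 mm wide (y; the tail 44), 9 mm thick (z), 0.18 kg; it lies along the board, one end under the depth rod
- tray_floor (a point): centre of the inner floor of the dented aluminium bar tray, fixed, 190 x 220 mm outside (x, y), rim 4 mm wide and 10 mm above this floor, floor 4 mm above the table
- box_floor (a point): centre of the inner floor of the open wooden domino box, fixed, inside 144 x 194 mm (x, y), walls 6 mm thick and 39 mm above this floor, floor 6 mm above the table
- tumbler: glass tumbler, 80 mm across the rim, 92 mm tall; a bystander. Origin: centre of its underside
- cup: aluminium cup, 70 mm across the rim, 75 mm tall; a bystander. Origin: centre of its underside
- domino1_mid (a point): centre (half-way up) of a chipped black domino, 64 x 32 x 14 mm (x, y, z), 55 g; lies on the free end of the score board; may be absent
- domino2_mid (a point): centre (half-way up) of a chipped black domino, 64 x 32 x 14 mm (x, y, z), 55 g; lies on the table in front of the stand; may be absent
- domino3_mid (a point): centre (half-way up) of a chipped black domino, 64 x 32 x 14 mm (x, y, z), 55 g; lies on the table in front of the stand; may be absent
- domino4_mid (a point): centre (half-way up) of a chipped black domino, 64 x 32 x 14 mm (x, y, z), 55 g; lies on the table in front of the stand; may be absent

How it is judged:
On the way, in this order (a step that is already met when the one before it is completed fails the run):
1. the board is clear, and the depth rod's foot rests on it, with the clamp still slack and the drill down (height (world z) of each of opener_mid, domino1_mid below 0.06 m and z of rod_foot in the frame of board below 0.0215 m and value of joint stop_clamp below 0.5 rad and value of joint drill_head below 0.003 m), for 0.2 s.
2. the clamp lever is pressed down while the foot still touches the board (z of rod_foot in the frame of board below 0.0215 m and value of joint stop_clamp above 0.85 rad and value of joint drill_head below 0.003 m), for 0.2 s.
3. the drill is raised by its feed lever, the stop still locked (value of joint drill_head above 0.0135 m and value of joint stop_clamp above 0.85 rad), for 0.2 s.
At the end, for the whole second after the job is handed in: Every present domino is in the box, the opener flat in the tray; clamp locked (over 0.85 rad), depth rod where it touched the board (0.0495 to 0.055), drill head up over 13.5 mm, board within 15 mm of its place, tumbler and cup upright (all of step 3 and x of domino1_mid in the frame of box_floor between -0.072 and 0.072 m and y of domino1_mid in the frame of box_floor between -0.097 and 0.097 m and z of domino1_mid in the frame of box_floor between 0 and 0.036 m and x of domino2_mid in the frame of box_floor between -0.072 and 0.072 m and y of domino2_mid in the frame of box_floor between -0.097 and 0.097 m and z of domino2_mid in the frame of box_floor between 0 and 0.036 m and x of domino3_mid in the frame of box_floor between -0.072 and 0.072 m and y of domino3_mid in the frame of box_floor between -0.097 and 0.097 m and z of domino3_mid in the frame of box_floor between 0 and 0.036 m and x of domino4_mid in the frame of box_floor between -0.072 and 0.072 m and y of domino4_mid in the frame of box_floor between -0.097 and 0.097 m and z of domino4_mid in the frame of box_floor between 0 and 0.036 m and x of opener_mid in the frame of tray_floor between -0.085 and 0.085 m and y of opener_mid in the frame of tray_floor between -0.085 and 0.085 m and z of opener_mid in the frame of tray_floor between 0 and 0.009 m and angle between the z axis of opener_mid and the z axis of tray_floor, either way round below 0.08 rad and value of joint depth_rod between 0.0495 and 0.055 m and distance of board from where it was at the start of the episode below 0.015 m and angle between each of tumbler, cup's own z axis and vertical below 0.2 rad).
It fails at once if the glass tumbler is pushed more than 40 mm or tipped (distance of tumbler from where it was at the start of the episode above 0.04 m or angle between tumbler's own z axis and vertical above 0.5 rad).
It fails at once if the aluminium cup is pushed more than 40 mm or tipped (distance of cup from where it was at the start of the episode above 0.04 m or angle between cup's own z axis and vertical above 0.5 rad).
Of domino1, domino2, domino3, domino4 only 2 to 4 are there at a start; the rules pass over those that are not, and their reading is None.
At some moment in a run one of domino2, domino3, domino4 may be knocked a few centimetres aside while the robot is not near it.
Once in a run the grip may slacken for a moment while it holds something.
It also fails if it takes over 210 s, if anything falls off the work surface, if the arm or the gripper's body presses on something with over 40 N, if the wrist force passes 120 N, or if a joint passes its speed limit or range.

## Robot

A 6-joint arm with a two-finger parallel gripper is mounted at the origin on the work surface. World frame = base frame: x ahead of the robot, y to its left, z up, the work surface at z = 0. Lengths are in m, angles in rad, forces in N, time in s.
With the tool pointing down it reaches from about 0.25 to 0.725 m from the base axis. Payload 4 kg.
Tool frame: the origin (TCP) lies on the centre line of the jaws, within the pads' length; the fingertips stand 11 mm ahead of it and the grasp point (between the pads) lies 8 mm behind it (bot.nose_length is the distance from the TCP to the fingertips, in m); z points along the fingers, y is the direction in which the jaws open and shut (so a half turn about z gives the same grasp; the last joint's range is limited). The gripper opens to 85 mm and grips with 20 to 120 N. Pads are 22 mm wide; open, the fingers measure 114 mm over their backs; the gripper's body (76 mm by 85 mm) begins 54 mm behind the grasp point. The pads swing forward as they close: fully open they stand 13 mm farther back than shut.
Start: joints at [-1.297, 0.241, 0.005, 1.335, 0, 1.571], TCP at [0.135, -0.481, 0.242] pointing down, gripper open.
Joint ranges: [-2.72, 2.72], [-1.05, 1.87], [-1.09, 1.28], [-1.99, 2.15], [-1.42, 1.44], [-3.14, 3.14]. Speed limits (rad/s): [2.79, 2.79, 3.14, 3.14, 3.14, 3.14].

## Interface

Orientations are given as a unit quaternion [x, y, z, w].
In Python, from workcell import bot gives the robot as it stands.
- The arm moves only by the tool play_rows, never from a script. Its argument "plan" is one flat list of numbers, 6 for each row, row after row: the shift along the tool's x, y, z in mm, then the turn, a rotation vector about the tool's x, y, z in rad. A call has 1 to 20 rows; each row shifts and turns the commanded pose from where the row before left it, along the tool's axes as they then stand; what a row does not reach is not made up. A row lasts 1/8 s, in which the tool goes at most 62.5 mm and 10.7 degrees, less where a joint would pass 70% of its speed; a pose out of reach is approached as far as the arm can. A call with a gripper value outside its range is refused whole. "hand" is the opening in per cent of the stroke, from 0 (shut) to 100 (fully open), set as the call begins (left out, the last holds). The fingers move at their own pace and stop on an object; the grip force is fixed at half the most. Time passes only in rows, so rows that do not move let the fingers close. It gives the time, the measured TCP pose, the force and the opening at its end, in the units of the state.
- bot.get_obs(): the state, without advancing time (a new reading comes with each control period).
- bot.camera(name): name is "side" or "top" or "wrist"; returns a dict with "frame" (400x640x3 uint8, blue, green, red), "range_z" (400x640 float32, m along the optical axis (not along the pixel's ray), 0 where there is no reading), "K" (3x3 intrinsics, pixels), "cam_to_world" (4x4, takes a point from camera to world coordinates). Camera axes: x right, y down, z forward; pixel columns grow to the right and rows downward; lengths in m; the calibration is good to about 2 mm. A picture is of the moment at which its call begins.
- bot.job_done(): hands the job in, once; it reports no verdict.
Trained networks look in the newest picture that a camera, given by its name, has taken for a name from the list of things; names that differ only in an ending like _2 or _b are one class to them, and where a whole thing is asked for, a point or a joint stands for the part that bears it (a point fixed in the world has none). Each returns a list of dicts, best first, with "p" (0 to 1); they miss things now and then, are a little off and sometimes report something else, mostly with a low value. They report only what shows in the picture. A call takes as long as a camera call.
- bot.outline_of(query, camera): "mask" (400x640 bool, what is visible of it) and "point" ([row, column] in pixels, amid what is visible of it).
The state is a dict: "clock": time; "joint_pos": joint angles; "joint_vel": joint speeds; "tau": joint torques, N m; "eef_pos": TCP position; "tool_rot": TCP orientation; "ft_force": force on the tool from outside, world axes, zero at the start; "ft_torque": the same for the moment, N m; "grip_width": finger opening in m.
Only numpy, scipy, OpenCV 4.12 (cv2) and the standard library are available. Lean on these libraries where they do the work, as an engineer would, in place of code of your own. Each camera call takes 0.05 s, during which the arm holds its last target.

## Working session

There is one attempt and no reset: what is moved stays moved. The work goes in short steps, Python scripts to look and compute and a tool call to move; the robot and the scene stay as the last step left them, time stands still between calls to the robot, and variables do not carry over. Pictures are saved under pics/ and viewed, and the job is handed in when it is done.

Besides the shell and the picture viewer there is one more tool, called after "Request:" as name(argument=value, ...) on one line, values as JSON. play_rows: Moves the arm, as the interface text tells. Its arguments: {"type":"object","properties":{"plan":{"type":"array","items":{"type":"number"}},"hand":{"type":"number"}},"required":["plan"]}

```bash
ls; mkdir -p pics; python3 - <<'E'
from workcell import bot
import cv2
o=bot.get_obs()
print(o)
for c in ["side","top","wrist"]:
    d=bot.camera(c); cv2.imwrite(f"pics/{c}0.png",d["frame"]); print(c,d["K"].tolist(),d["cam_to_world"].round(4).tolist())
E
```

```text
pics
{'clock': 0.0, 'joint_pos': array([-1.29700496e+00,  2.41419479e-01,  3.71249837e-03,  1.33521930e+00,
       -1.92216957e-05,  1.57079683e+00]), 'joint_vel': array([ 0.00051685, -0.00075244, -0.00061012, -0.00133337,  0.00063373,
        0.00030788]), 'tau': array([ 1.68273407e-03, -3.72322118e+01,  2.52404577e+01,  1.68961933e-02,
       -1.55810835e-04, -5.84549156e-06]), 'eef_pos': array([ 0.135018  , -0.48077842,  0.24140523]), 'tool_rot': array([ 9.90643882e-01,  1.36468184e-01, -1.54856871e-04, -1.05370087e-03]), 'ft_force': array([-0.53256326, -0.27434075,  0.06777279]), 'ft_torque': array([ 0.00995292, -0.02726015, -0.00425006]), 'grip_width': 0.08560079344984046}
side [[443.8741565262625, 0.0, 303.9209996083496], [0.0, 443.8741565262625, 201.0073159110111], [0.0, 0.0, 1.0]] [[-0.7933, -0.4337, 0.4273, 0.1245], [-0.6085, 0.5874, -0.5335, 0.5631], [-0.0196, -0.6833, -0.7299, 0.9494], [0.0, 0.0, 0.0, 1.0]]
top [[396.3973559578881, 0.0, 316.4474050973317], [0.0, 396.3973559578881, 204.44910384233978], [0.0, 0.0, 1.0]] [[-0.0213, -0.9803, 0.1966, 0.3824], [-0.9995, 0.0162, -0.0271, 0.0117], [0.0234, -0.1971, -0.9801, 1.2478], [0.0, 0.0, 0.0, 1.0]]
wrist [[281.34191372028374, 0.0, 321.7583403329492], [0.0, 281.34191372028374, 195.773735953826], [0.0, 0.0, 1.0]] [[0.2709, -0.9261, -0.2627, 0.2021], [-0.9626, -0.2613, -0.0718, -0.4626], [-0.0022, 0.2723, -0.9622, 0.3732], [0.0, 0.0, 0.0, 1.0]]
```

View pics/top0.png

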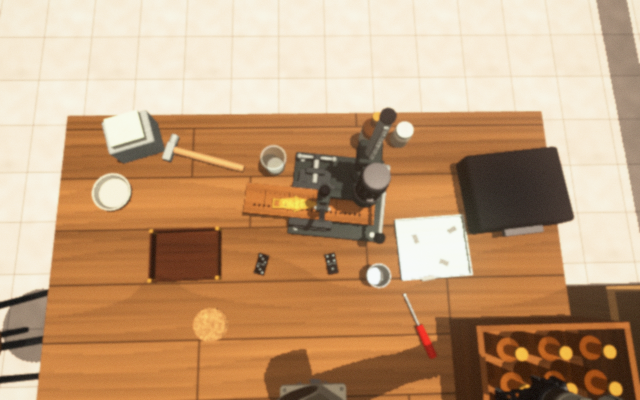

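View pics/side0.png

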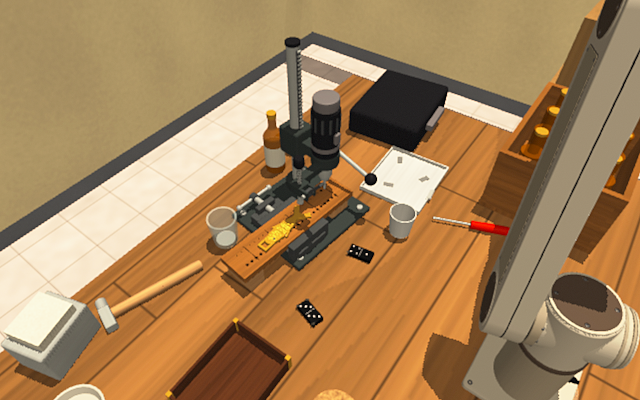

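View pics/wrist0.png

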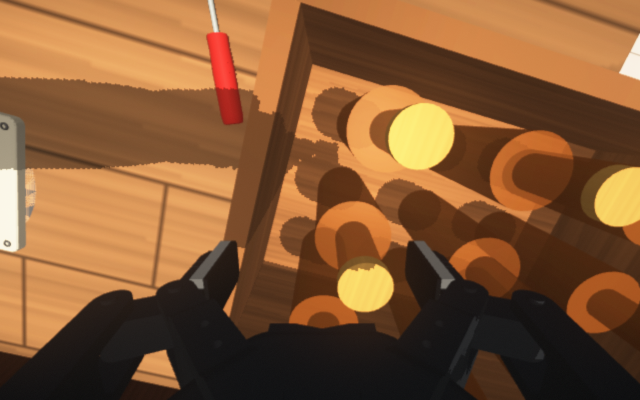

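The top view shows the fish on the board at about (290,203), dominoes at (261,264) and (331,263), the box at (186,254), the tray at (433,247), the cup at (377,275) and the tumbler at (273,159). Next I'll measure them.

```bash
cat > h.py <<'E'
from workcell import bot
import cv2, numpy as np
def px2w(d,r,c):
    z=d["range_z"][r,c]; K=d["K"]
    p=np.stack([(c-K[0,2])/K[0,0]*z,(r-K[1,2])/K[1,1]*z,z],-1)
    T=d["cam_to_world"]; return p@T[:3,:3].T+T[:3,3], z>0
def cloud(d,mask):
    r,c=np.nonzero(mask); p,ok=px2w(d,r,c); return p[ok]
def w2px(d,P):
    T=d["cam_to_world"]; p=(np.asarray(P,float)-T[:3,3])@T[:3,:3]
    q=p@d["K"].T; return q[...,:2]/q[...,2:]
def find(names,cam,n=4,minp=0.2,d=None):
    d=d or bot.camera(cam)
    for nm in names:
        for r in bot.outline_of(nm,cam)[:n]:
            if r["p"]<minp: continue
            P=cloud(d,r["mask"])
            if len(P)<3: print(nm,r["p"],r["point"],"few");continue
            med=np.median(P,0); 
            rect=cv2.minAreaRect((P[:,:2]*1000).astype(np.float32))
            print(nm,cam,"p%.2f"%r["p"],"px",[int(v) for v in r["point"]],"n",len(P),"med",med.round(3),"z5/95",np.percentile(P[:,2],[5,95]).round(3),"rect mm c",np.round(rect[0]),"s",np.round(rect[1]),"a%.0f"%rect[2])
    return d
def show(d,name,box=None,s=1):
    f=d["frame"]
    if box: r0,r1,c0,c1=box; f=f[r0:r1,c0:c1]
    f=cv2.resize(f,None,fx=s,fy=s,interpolation=cv2.INTER_CUBIC)
    cv2.imwrite(f"pics/{name}.png",f)
E
python3 - <<'E'
from h import *
N=["domino1_mid","opener_mid","board","rod_knob","rod_foot","clamp_tip","feed_ball","tumbler","cup","tray_floor","box_floor","stand"]
for c in ["top","side"]:
    d=find(N,c)
    if c=="top": show(d,"topz",(90,300,140,480),2.3)
    else: show(d,"sidez",(90,300,180,480),2.6)
E
```

```text
opener_mid top p0.58 px [203, 291] n 452 med [0.621 0.05  0.078] z5/95 [0.07  0.082] rect mm c [623.  48.] s [129.  44.] a83
board top p0.74 px [209, 299] n 2630 med [0.612 0.035 0.07 ] z5/95 [0.066 0.074] rect mm c [623.   1.] s [396.  93.] a83
rod_foot top p0.46 px [189, 324] n 95 med [ 0.616 -0.036  0.266] z5/95 [0.254 0.27 ] rect mm c [617. -37.] s [23. 26.] a35
clamp_tip top p0.47 px [263, 329] n 227 med [ 0.442 -0.064  0.014] z5/95 [0.003 0.018] rect mm c [443. -65.] s [66. 35.] a9
clamp_tip top p0.40 px [211, 321] n 98 med [ 0.568 -0.03   0.204] z5/95 [0.181 0.232] rect mm c [568. -32.] s [17. 52.] a87
feed_ball top p0.61 px [222, 384] n 316 med [ 0.543 -0.198  0.156] z5/95 [0.014 0.176] rect mm c [ 571. -207.] s [ 59. 164.] a84
tumbler top p0.69 px [157, 275] n 614 med [0.775 0.11  0.053] z5/95 [0.004 0.094] rect mm c [774. 101.] s [ 77. 104.] a59
cup top p0.81 px [276, 377] n 467 med [ 0.405 -0.207  0.017] z5/95 [0.001 0.075] rect mm c [ 409. -202.] s [68. 82.] a52
tray_floor top p0.71 px [251, 433] n 4254 med [ 0.487 -0.385  0.004] z5/95 [0.    0.013] rect mm c [ 488. -388.
[... 1585 characters left out ...]
/95 [0.011 0.074] rect mm c [ 412. -218.] s [ 68. 116.] a21
cup side p0.56 px [166, 298] n 257 med [ 0.615 -0.031  0.248] z5/95 [0.121 0.267] rect mm c [667. -91.] s [ 26. 177.] a41
tray_floor side p0.65 px [181, 407] n 3267 med [ 0.486 -0.386  0.004] z5/95 [-0.     0.013] rect mm c [ 486. -345.] s [199. 330.] a5
tray_floor side p0.39 px [176, 363] n 245 med [ 0.524 -0.191  0.154] z5/95 [0.14  0.169] rect mm c [ 549. -190.] s [ 25. 118.] a84
box_floor side p0.87 px [369, 233] n 6020 med [0.502 0.355 0.006] z5/95 [0.003 0.044] rect mm c [491. 380.] s [180. 213.] a1
stand side p0.67 px [175, 304] n 10436 med [ 0.622 -0.122  0.166] z5/95 [0.01  0.395] rect mm c [1253. -924.] s [ 413. 2585.] a36
```

View pics/topz.png

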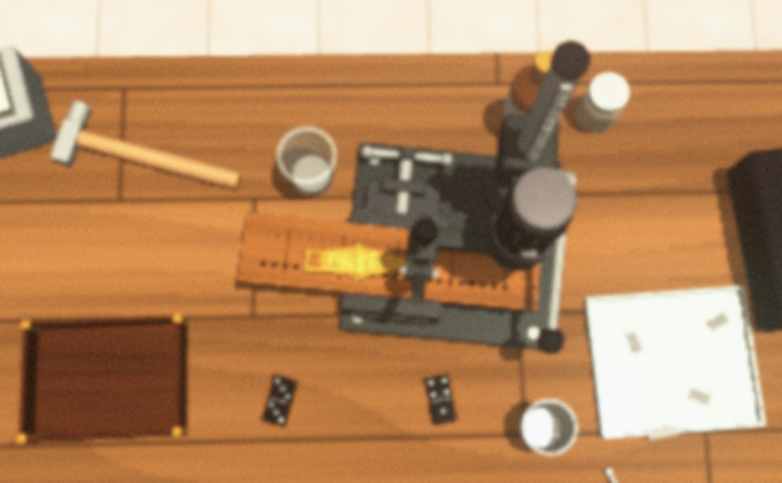

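View pics/sidez.png

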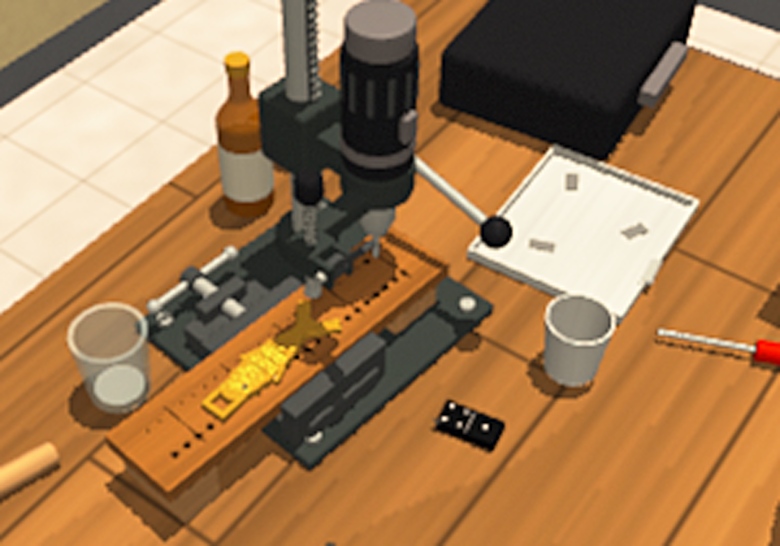

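Two dominoes are on the table, around world (0.443,-0.065) and (0.446,0.153), and none is on the board. The fish's tail lies under the rod. I'll move up and across, away from the crate.

Request:
play_rows(plan=[0,0,-54,0,0,0,0,0,-54,0,0,0,37,-35,0,0,0,0,37,-35,0,0,0,0,37,-35,0,0,0,0,37,-35,0,0,0,0,37,-35,0,0,0,0,37,-35,0,0,0,0,37,-35,0,0,0,0,37,-35,0,0,0,0,37,-35,0,0,0,0,37,-35,0,0,0,0,37,-35,0,0,0,0,37,-35,0,0,0,0], hand=70)

```text
clock: 3.2
eef_pos: [0.4498, 0.0447, 0.3505]
tool_rot: [0.991, 0.137, 0.0, 0.0]
ft_force: [0.6, -0.4, 0.4]
grip_width: 0.0599
```

Request:
play_rows(plan=[0,0,0,0,0,-0.147,0,0,0,0,0,-0.147,0,0,0,0,0,-0.147,0,0,0,0,0,-0.147,0,0,0,0,0,-0.147,0,0,0,0,0,-0.147,0,0,0,0,0,-0.147,0,0,0,0,0,-0.147,0,0,0,0,0,0])

```text
clock: 4.32
eef_pos: [0.4491, 0.043, 0.3503]
tool_rot: [0.749, 0.662, 0.0, 0.0]
ft_force: [0.1, 0.3, -0.6]
grip_width: 0.0597
```

```bash
cat >> h.py <<'E'
from scipy.spatial.transform import Rotation as R
def go(target,theta=None,tilt=0.0,axis=None):
    """print tool-frame shift(mm) and rotvec to reach world target, tool x heading theta(deg), pointing down; 'tilt' about tool y (deg)"""
    o=bot.get_obs(); R0=R.from_quat(o["tool_rot"]); p=o["eef_pos"]
    d=R0.inv().apply(np.asarray(target)-p)*1000
    out=[d.round(1)]
    if theta is not None:
        t=np.radians(theta)
        R1=R.from_matrix(np.array([[np.cos(t),np.sin(t),0],[np.sin(t),-np.cos(t),0],[0,0,-1]]).copy())*R.from_euler('y',tilt,degrees=True)
        out.append((R0.inv()*R1).as_rotvec().round(3))
    print("shift",*out)
def st():
    o=bot.get_obs(); m=R.from_quat(o["tool_rot"]).as_matrix()
    print("t%.2f"%o["clock"],"p",o["eef_pos"].round(4),"theta %.1f"%np.degrees(np.arctan2(m[1,0],m[0,0])),"z",m[:,2].round(3),"F",o["ft_force"].round(1),"w%.4f"%o["grip_width"],"q",o["joint_pos"].round(2))
E
python3 - <<'E'
from h import *
st()
d=bot.camera("wrist"); show(d,"w1")
find(["opener_mid","board","clamp_tip","domino1_mid"],"wrist",d=d)
for c in ["top","side"]:
    d=bot.camera(c); 
    # yellow
    hsv=cv2.cvtColor(d["frame"],cv2.COLOR_BGR2HSV)
    P=cloud(d,cv2.inRange(hsv,(22,110,120),(36,255,255))>0)
    P=P[(P[:,2]>.074)&(P[:,2]<.085)&(abs(P[:,0]-.62)<.06)&(abs(P[:,1]-.03)<.12)]
    r=cv2.minAreaRect((P[:,:2]*1000).astype(np.float32)); print(c,len(P),r,P.mean(0))
E
```

```text
t4.33 p [0.4491 0.043  0.3503] theta 83.0 z [ 0.  0. -1.] F [ 0.1  0.3 -0.6] w0.0597 q [ 0.1   0.12  0.14  1.59 -0.    1.79]
opener_mid wrist p0.59 px [153, 441] n 2497 med [0.62  0.043 0.079] z5/95 [0.075 0.08 ] rect mm c [621.  33.] s [162.  54.] a87
board wrist p0.71 px [116, 440] n 11820 med [0.628 0.09  0.07 ] z5/95 [0.066 0.071] rect mm c [598.  26.] s [393. 220.] a82
clamp_tip wrist p0.93 px [239, 438] n 516 med [ 0.567 -0.027  0.206] z5/95 [0.181 0.233] rect mm c [571. -31.] s [19. 56.] a81
top 0 ((0.0, 0.0), (0.0, 0.0), 0.0) [nan nan nan]
side 217 ((617.7913818359375, 29.997299194335938), (158.5250244140625, 41.77522659301758), 77.21446990966797) [0.62141288 0.04721936 0.07829636]<stdin>:11: RuntimeWarning: Mean of empty slice.
  ret = um.true_divide(
```

View pics/w1.png

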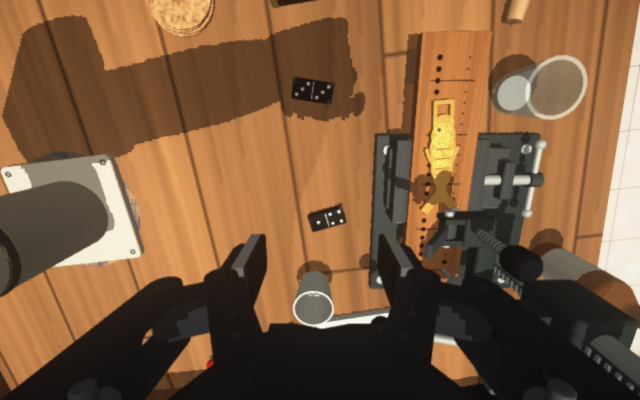

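The wrist view shows the whole fish, from its head at (442,100) to its tail at (435,208), and both dominoes. Now I'll fit the fish's axis.

```bash
python3 - <<'E'
from h import *
d=bot.camera("wrist")
r=bot.outline_of("opener_mid","wrist")[0]
P=cloud(d,r["mask"]); P=P[P[:,2]>.074]
show(d,"w1z",(80,230,390,500),5)
for y in np.arange(-.06,.12,.01):
    s=P[abs(P[:,1]-y)<.005]
    if len(s): print("%.2f"%y,len(s),(s[:,0].min()*1000).round(),(s[:,0].max()*1000).round(),np.median(s[:,2]).round(4))
print("y range",P[:,1].min(),P[:,1].max())
for c in ["wrist"]:
    b=bot.outline_of("board",c)[0]["mask"]; B=cloud(d,b); B=B[(abs(B[:,2]-.07)<.003)]
    for y in [.06,.1,.14,.18]:
        s=B[abs(B[:,1]-y)<.006]
        if len(s): print("board",y,np.percentile(s[:,0],[1,99]).round(4))
E
```

```text
-0.05 11 594.0 602.0 0.0783
-0.04 135 589.0 645.0 0.0784
-0.03 162 594.0 638.0 0.0787
-0.02 114 603.0 633.0 0.0787
-0.01 76 611.0 627.0 0.0789
0.00 108 607.0 633.0 0.079
0.01 130 606.0 636.0 0.0789
0.02 158 605.0 637.0 0.079
0.03 175 601.0 641.0 0.079
0.04 230 598.0 645.0 0.0788
0.05 216 598.0 646.0 0.0789
0.06 180 604.0 639.0 0.079
0.07 177 606.0 639.0 0.0791
0.08 162 609.0 638.0 0.079
0.09 160 609.0 638.0 0.0789
0.10 94 609.0 639.0 0.0786
0.11 138 610.0 639.0 0.0787
y range -0.04821971802931885 0.11422236143094645
board 0.06 [0.5842 0.6758]
board 0.1 [0.5889 0.6793]
board 0.14 [0.5937 0.6847]
board 0.18 [0.5985 0.6896]
```

View pics/w1z.png

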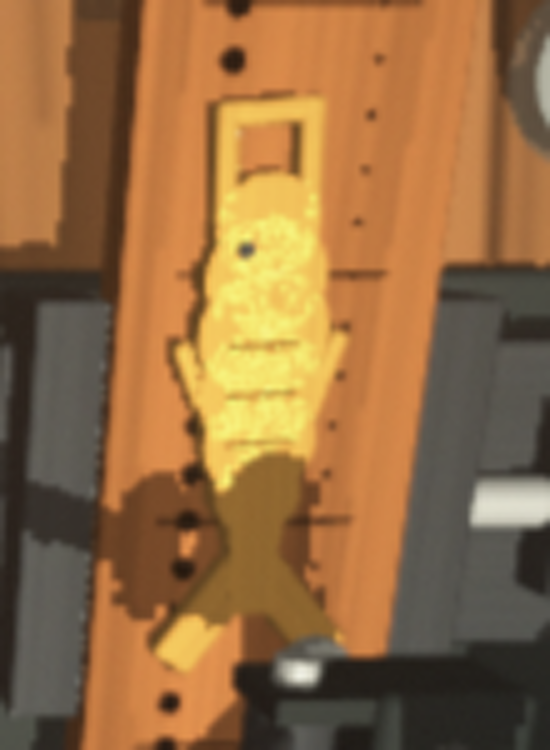

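```bash
python3 - <<'E'
from h import *
print(bot.nose_length)
go((0.6225,0.068,0.35),87); go((0.6225,0.068,0.08),87)
E
```

```text
0.011
shift [ 45.8 169.1   0.3] [ 0.     0.    -0.069]
shift [ 45.8 169.1 270.3] [ 0.     0.    -0.069]
```

Request:
play_rows(plan=[11,42,0,0,0,0,11,42,0,0,0,0,12,42,0,0,0,0,12,43,0,0,0,0,0,0,0,0,0,-0.069,0,0,50,0,0,0,0,0,50,0,0,0,0,0,50,0,0,0,0,0,50,0,0,0,0,0,30,0,0,0,0,0,0,0,0,0])

```text
clock: 6.2
eef_pos: [0.62, 0.068, 0.117]
tool_rot: [0.725, 0.688, -0.003, -0.002]
ft_force: [-0.4, 0.1, -0.3]
grip_width: 0.0597
```

```bash
python3 - <<'E'
from h import *
st(); go((0.6225,0.068,0.08),87)
d=bot.camera("wrist"); show(d,"w2")
d=bot.camera("side"); show(d,"s2",(90,300,180,480),2.6)
E
```

```text
t6.20 p [0.62  0.068 0.117] theta 87.0 z [-0.007 -0.001 -1.   ] F [-0.4  0.1 -0.3] w0.0597 q [ 0.11  0.56  0.16  1.17 -0.    1.73]
shift [ 0.2  2.7 37. ] [-0.007  0.001  0.   ]
```

View pics/w2.png

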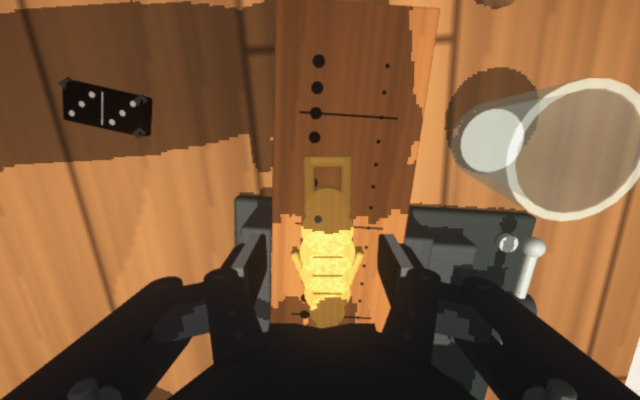

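View pics/s2.png

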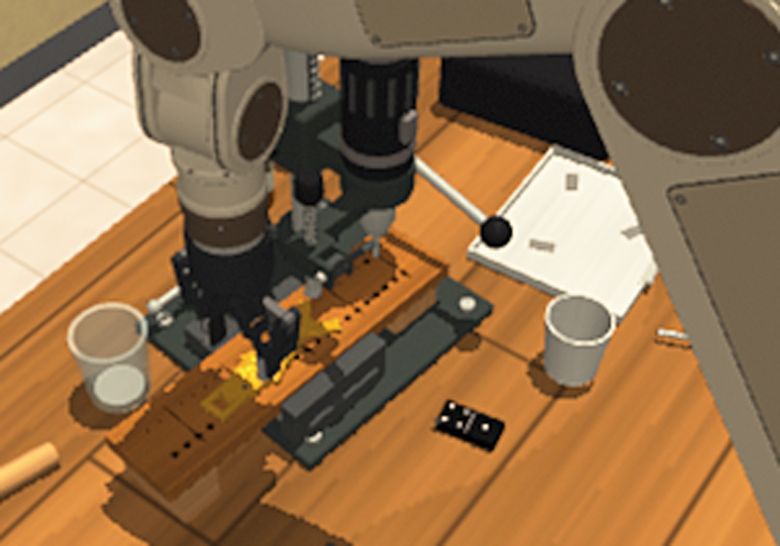

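The fish is centred between the fingers, with fins at about (300,260) and (358,265). Descending.

Request:
play_rows(plan=[0,2.5,12,0,0,0,0,0,12,0,0,0,0,0,8,0,0,0,0,0,5,0,0,0,0,0,0,0,0,0,0,0,0,0,0,0])

```text
clock: 7.05
eef_pos: [0.6252, 0.0682, 0.0836]
tool_rot: [0.725, 0.688, 0.0, 0.0]
ft_force: [0.6, -0.5, 0.3]
grip_width: 0.0599
```

```bash
python3 - <<'E'
from h import *
st()
E
```

```text
t7.05 p [0.6252 0.0682 0.0836] theta 87.0 z [ 0.001  0.    -1.   ] F [ 0.6 -0.5  0.3] w0.0599 q [0.11 0.6  0.12 1.1  0.   1.73]
```

Request:
play_rows(plan=[0,0,0,0,0,0,0,0,0,0,0,0,0,0,0,0,0,0,0,0,0,0,0,0,0,0,0,0,0,0,0,0,0,0,0,0,0,0,0,0,0,0,0,0,0,0,0,0], hand=0)

```text
clock: 8.05
eef_pos: [0.6252, 0.0682, 0.0841]
tool_rot: [0.725, 0.688, 0.0, 0.0]
ft_force: [-0.9, 0.7, 5.5]
grip_width: 0.0294
```

```bash
python3 - <<'E'
from h import *
st()
d=bot.camera("wrist"); show(d,"w3")
E
```

```text
t8.05 p [0.6252 0.0682 0.0841] theta 87.0 z [ 0.001  0.    -1.   ] F [-0.9  0.7  5.5] w0.0294 q [0.11 0.59 0.12 1.1  0.   1.73]
```

View pics/w3.png

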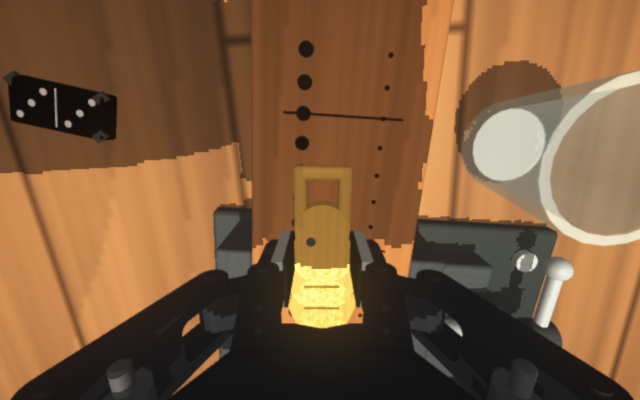

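Request:
play_rows(plan=[0,0,-4,0,0,0,0,0,-6,0,0,0,0,0,-6,0,0,0,0,0,0,0,0,0])

```text
clock: 8.6
eef_pos: [0.6254, 0.0682, 0.0999]
tool_rot: [0.725, 0.688, 0.0, 0.0]
ft_force: [-0.0, -0.6, -2.4]
grip_width: 0.0292
```

```bash
python3 - <<'E'
from h import *
st()
d=bot.camera("side"); show(d,"s3",(90,300,180,480),2.6)
E
```

```text
t8.60 p [0.6254 0.0682 0.0999] theta 87.0 z [ 0.001  0.    -1.   ] F [-0.  -0.6 -2.4] w0.0292 q [0.11 0.58 0.14 1.13 0.   1.73]
```

View pics/s3.png

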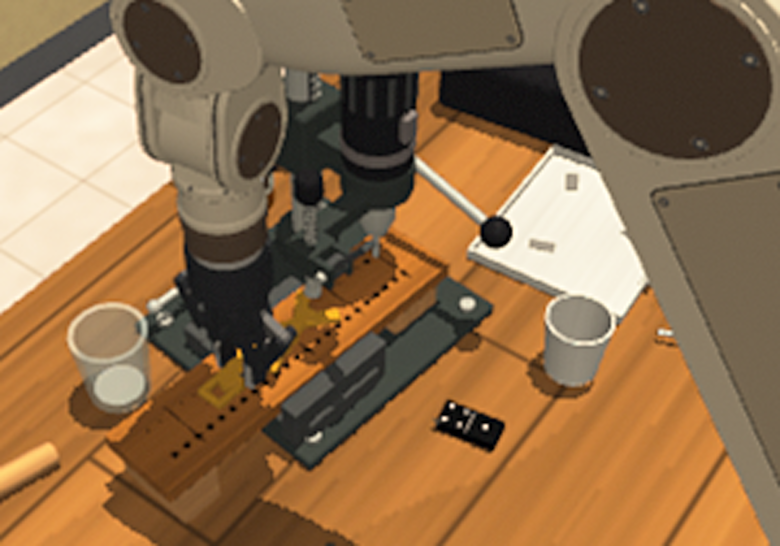

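The fish is lifted level. Now I'll draw it out towards the robot, then raise it.

Request:
play_rows(plan=[4,-15,0,0,0,0,4,-30,0,0,0,0,0,-30,0,0,0,0,0,-30,0,0,0,0,0,-30,0,0,0,0,0,-30,0,0,0,0,0,-20,-15,0,0,0,0,-10,-25,0,0,0,0,0,-25,0,0,0,0,0,-15,0,0,0,0,0,0,0,0,0])

```text
clock: 10.02
eef_pos: [0.4315, 0.0865, 0.1805]
tool_rot: [0.725, 0.689, 0.001, 0.001]
ft_force: [-0.3, 0.1, -2.9]
grip_width: 0.03
```

```bash
python3 - <<'E'
from h import *
st()
d=bot.camera("wrist"); show(d,"w4")
P=None
d=bot.camera("top"); show(d,"t4",(90,300,140,480),2.3)
find(["opener_mid","domino2_mid","tray_floor"],"top",d=d)
E
```

```text
t10.03 p [0.4315 0.0865 0.1805] theta 87.0 z [ 0.003  0.001 -1.   ] F [-0.3  0.1 -2.9] w0.0300 q [ 0.2   0.16 -0.26  1.14  0.    1.82]
opener_mid top p0.90 px [264, 310] n 205 med [0.425 0.    0.173] z5/95 [0.17  0.176] rect mm c [421.   9.] s [45. 73.] a2
domino2_mid top p0.71 px [187, 367] n 2416 med [ 0.615 -0.139  0.234] z5/95 [0.155 0.37 ] rect mm c [ 636. -142.] s [226. 245.] a72
tray_floor top p0.62 px [250, 433] n 4270 med [ 0.488 -0.386  0.005] z5/95 [0.    0.014] rect mm c [ 487. -385.] s [196. 223.] a3
```

View pics/w4.png

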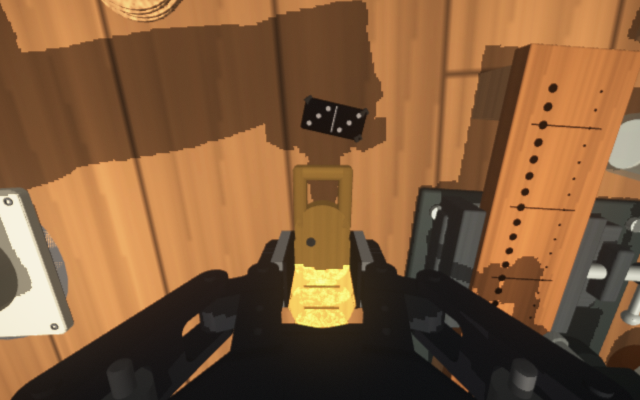

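View pics/t4.png

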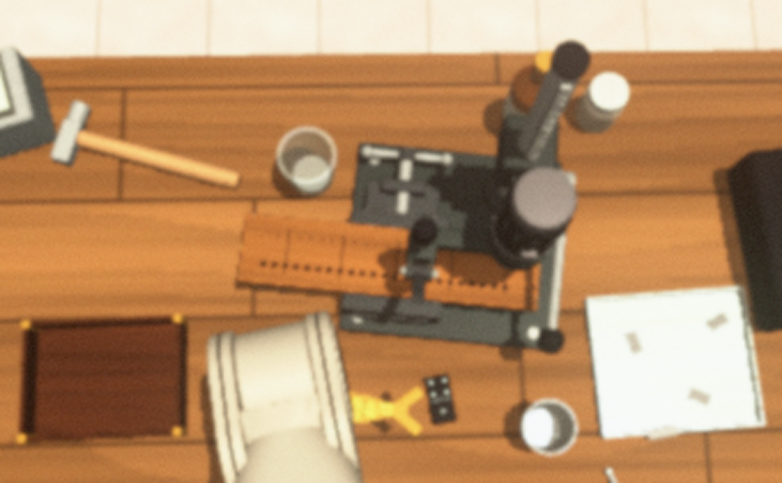

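Request:
play_rows(plan=[-20,0,-20,0,0,0,-42,0,0,0,0,0,-42,0,0,0,0,0,-42,0,0,0,0,0,-42,0,0,0,0,0,-42,0,0,0,0,0,-42,0,0,0,0,0,-42,0,0,0,0,0,-42,0,0,0,0,0,-42,0,0,0,0,0,-42,0,0,0,0,-0.122,0,0,0,0,0,0])

```text
clock: 11.78
eef_pos: [0.407, -0.3556, 0.1979]
tool_rot: [0.683, 0.73, -0.0, -0.001]
ft_force: [-0.5, 0.7, -2.2]
grip_width: 0.0296
```

```bash
python3 - <<'E'
from h import *
st(); go((0.4856,-0.353,0.06),94)
E
```

```text
t11.78 p [ 0.407  -0.3556  0.1979] theta 93.8 z [-0.001  0.    -1.   ] F [-0.5  0.7 -2.2] w0.0296 q [-0.72  0.34  0.03  1.26 -0.    0.79]
shift [ -2.7  78.8 137.8] [-0.001 -0.    -0.004]
```

Request:
play_rows(plan=[-1,40,0,0,0,0,-2,39,0,0,0,0,0,0,40,0,0,0,0,0,50,0,0,0,0,0,47,0,0,0,0,0,0,0,0,0,0,0,0,0,0,0])

```text
clock: 12.65
eef_pos: [0.4876, -0.3507, 0.0636]
tool_rot: [0.682, 0.732, 0.0, 0.001]
ft_force: [0.3, -0.6, -0.9]
grip_width: 0.0301
```

```bash
python3 - <<'E'
from h import *
st(); go((0.4856,-0.353,0.0195),94)
d=bot.camera("wrist"); show(d,"w5")
d=bot.camera("top"); show(d,"t5",(180,310,340,500),4)
E
```

```text
t12.65 p [ 0.4876 -0.3507  0.0636] theta 94.0 z [ 0.001 -0.001 -1.   ] F [ 0.3 -0.6 -0.9] w0.0301 q [-0.62  0.56  0.01  1.01  0.    0.88]
shift [-2.1 -2.2 44.1] [0.001 0.001 0.   ]
```

View pics/w5.png

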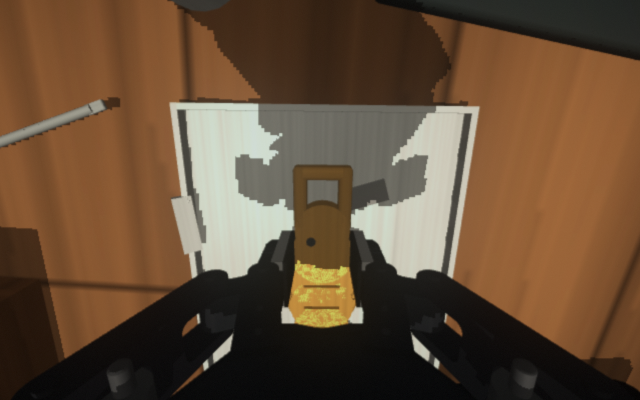

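View pics/t5.png

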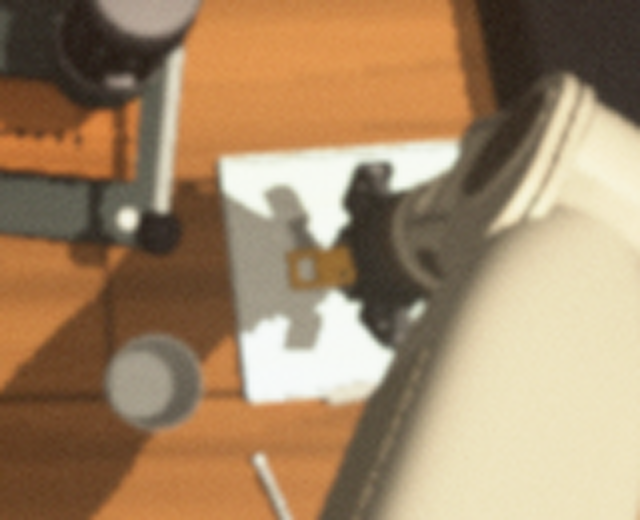

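The fish is centred and square over the tray. Lowering and releasing.

Request:
play_rows(plan=[-2,0,15,0,0,0,0,0,15,0,0,0,0,0,9,0,0,0,0,0,3.5,0,0,0,0,0,0,0,0,0,0,0,0,0,0,0])

```text
clock: 13.5
eef_pos: [0.4872, -0.3528, 0.0202]
tool_rot: [0.682, 0.731, 0.0, 0.0]
ft_force: [-0.4, -1.0, -2.0]
grip_width: 0.0299
```

Request:
play_rows(plan=[0,0,0,0,0,0,0,0,0,0,0,0,0,0,0,0,0,0,0,0,0,0,0,0,0,0,-10,0,0,0,0,0,-30,0,0,0,0,0,-45,0,0,0,0,0,-50,0,0,0,0,0,-50,0,0,0,0,0,0,0,0,0], hand=65)

```text
clock: 14.75
eef_pos: [0.4894, -0.3544, 0.2113]
tool_rot: [0.682, 0.731, 0.001, 0.006]
ft_force: [0.5, 0.3, -0.4]
grip_width: 0.055
```

```bash
python3 - <<'E'
from h import *
st()
d=find(["opener_mid"],"wrist"); show(d,"w6")
find(["domino2_mid","tray_floor"],"side")
E
```

```text
t14.75 p [ 0.4894 -0.3544  0.2113] theta 94.0 z [ 0.009 -0.007 -1.   ] F [ 0.5  0.3 -0.4] w0.0550 q [-0.63  0.45  0.23  1.34  0.    0.87]
opener_mid wrist p0.85 px [198, 317] n 3160 med [ 0.489 -0.38   0.013] z5/95 [0.011 0.014] rect mm c [ 487. -390.] s [ 55. 165.] a5
domino2_mid side p0.90 px [316, 307] n 332 med [0.445 0.156 0.013] z5/95 [0.01  0.016] rect mm c [447. 154.] s [32. 64.] a72
domino2_mid side p0.66 px [187, 315] n 117 med [ 0.578 -0.028  0.186] z5/95 [0.069 0.231] rect mm c [607. -85.] s [ 43. 176.] a35
tray_floor side p0.85 px [182, 411] n 2780 med [ 0.478 -0.384  0.004] z5/95 [-0.     0.013] rect mm c [ 488. -384.] s [196. 228.] a4
```

View pics/w6.png

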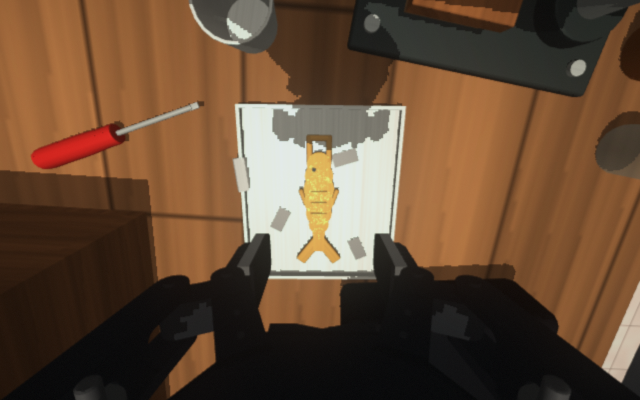

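```bash
python3 - <<'E'
from h import *
for c in ["top","side"]:
    d=bot.camera(c)
    h,w=400,640
    rr,cc=np.mgrid[0:h,0:w]
    P,ok=px2w(d,rr.ravel(),cc.ravel())
    m=ok&(np.hypot(P[:,0]-.617,P[:,1]+.036)<.04)&(P[:,2]>.24)
    k=P[m]; t=k[k[:,2]>.262]
    print(c,len(k),"top",t.mean(0).round(4),np.percentile(k[:,2],[50,98]).round(4),"x",k[:,0].min(),k[:,0].max(),"y",k[:,1].min(),k[:,1].max())
go((0.40,-0.35,0.32),83)
E
```

```text
top 107 top [ 0.6175 -0.0366  0.267 ] [0.2661 0.271 ] x 0.604096504303301 0.6311635342442944 y -0.04920850909151396 -0.023130574028303454
side 143 top [ 0.6164 -0.0328  0.2658] [0.2631 0.2685] x 0.6050344568597029 0.6318395623216658 y -0.04590820690667008 -0.020633570849327598
shift [   8.3  -86.1 -116.7] [-0.003 -0.002  0.192]
```

Request:
play_rows(plan=[2,-21,-35,0,0,0,2,-21,-35,0,0,0,2,-22,-35,0,0,0,2,-22,-12,0,0,0,0,0,0,0,0,0.096,0,0,0,0,0,0.096,52,0,0,0,0,0,52,0,0,0,0,0,52,0,0,0,0,0,52,0,0,0,0,0,52,0,0,0,0,0,45,0,0,0,0,0,0,0,0,0,0,0], hand=0)

```text
clock: 16.73
eef_pos: [0.4369, -0.0455, 0.3203]
tool_rot: [0.747, 0.665, -0.001, -0.001]
ft_force: [0.8, -0.1, 0.3]
grip_width: 0.0001
```

```bash
python3 - <<'E'
from h import *
st(); go((0.6173,-0.0355,0.31),83)
d=bot.camera("wrist"); show(d,"w7")
find(["rod_knob","clamp_tip"],"wrist",d=d)
E
```

```text
t16.73 p [ 0.4369 -0.0455  0.3203] theta 83.3 z [-0.003  0.001 -1.   ] F [ 0.8 -0.1  0.3] w0.0001 q [-0.1   0.1   0.04  1.51  0.    1.58]
shift [ 30.9 178.1   9.9] [-0.003 -0.     0.005]
rod_knob wrist p0.82 px [169, 569] n 2592 med [ 0.614 -0.034  0.262] z5/95 [0.201 0.269] rect mm c [739. -86.] s [ 64. 288.] a76
clamp_tip wrist p0.83 px [161, 466] n 653 med [ 0.567 -0.028  0.208] z5/95 [0.181 0.233] rect mm c [570. -31.] s [19. 53.] a82
```

View pics/w7.png

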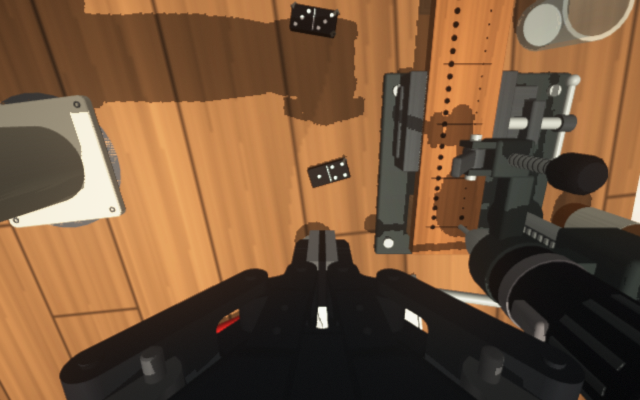

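Request:
play_rows(plan=[8,44,0,0,0,0,8,44,0,0,0,0,8,44,0,0,0,0,7,45,10,0,0,0,0,0,0,0,0,0,0,0,0,0,0,0])

```text
clock: 17.62
eef_pos: [0.6164, -0.0402, 0.3109]
tool_rot: [0.75, 0.662, -0.001, -0.001]
ft_force: [-0.1, 0.9, 0.5]
grip_width: 0.0003
```

```bash
python3 - <<'E'
from h import *
st(); go((0.6173,-0.0355,0.285),83)
d=bot.camera("side"); show(d,"s7",(60,270,180,480),2.6)
d=bot.camera("top"); show(d,"t7",(120,280,240,440),3.5)
E
```

```text
t17.62 p [ 0.6164 -0.0402  0.3109] theta 82.9 z [-0.002 -0.    -1.   ] F [-0.1  0.9  0.5] w0.0003 q [-0.06  0.48  0.53  1.62 -0.    1.63]
shift [ 4.7  0.3 25.9] [-0.002  0.    -0.002]
```

View pics/s7.png

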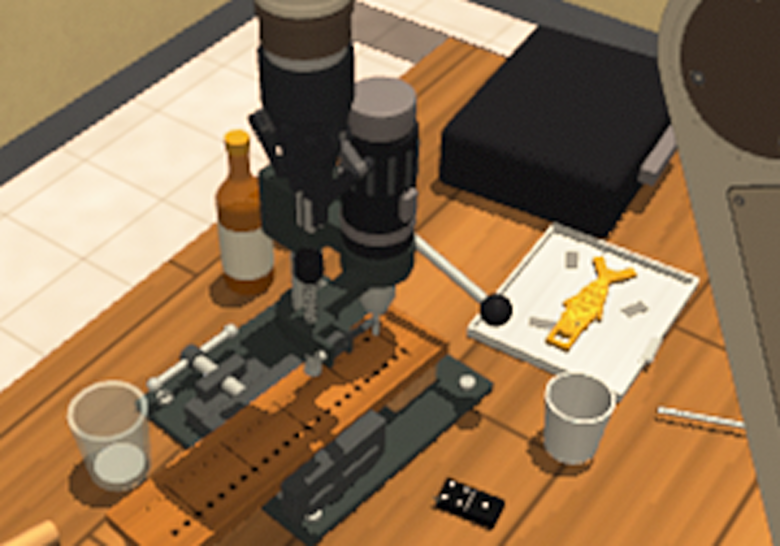

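The fingertips are centred above the knob at (308,265) and the motor is clear. Pressing down in stages.

Request:
play_rows(plan=[4,0,15,0,0,0,0,0,15,0,0,0,0,0,10,0,0,0,0,0,10,0,0,0,0,0,10,0,0,0,0,0,8,0,0,0,0,0,0,0,0,0])

```text
clock: 18.6
eef_pos: [0.6177, -0.0346, 0.2426]
tool_rot: [0.749, 0.663, -0.0, -0.0]
ft_force: [-0.2, 0.2, 0.6]
grip_width: 0.0001
```

```bash
python3 - <<'E'
from h import *
st(); go((0.6173,-0.0355,0.233),83)
d=bot.camera("side"); show(d,"s8",(60,270,180,480),2.6)
E
```

```text
t18.60 p [ 0.6177 -0.0346  0.2426] theta 83.0 z [-0.001  0.    -1.   ] F [-0.2  0.2  0.6] w0.0001 q [-0.06  0.48  0.36  1.45  0.    1.64]
shift [-0.9 -0.3  9.6] [-0.001 -0.     0.   ]
```

View pics/s8.png

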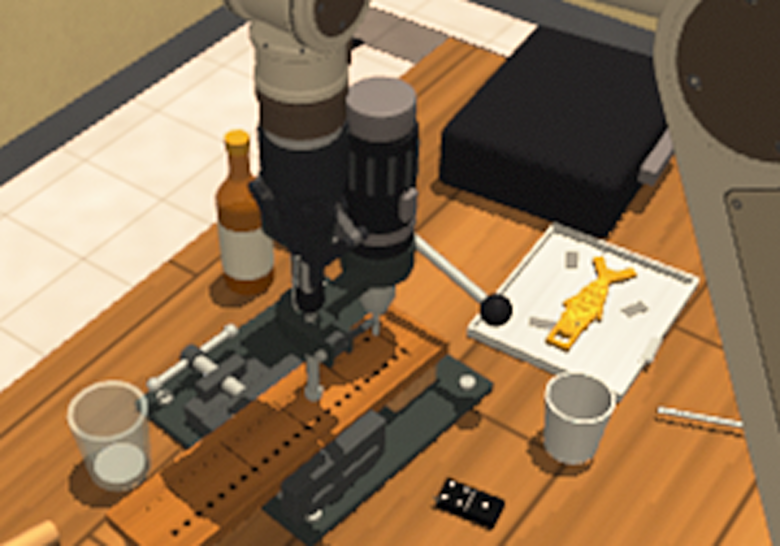

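Request:
play_rows(plan=[0,0,4,0,0,0,0,0,3,0,0,0,0,0,1,0,0,0,0,0,0,0,0,0])

```text
clock: 19.15
eef_pos: [0.6183, -0.0346, 0.2361]
tool_rot: [0.749, 0.663, 0.001, 0.001]
ft_force: [2.2, 0.5, 2.9]
grip_width: 0.0001
```

Request:
play_rows(plan=[0,0,1,0,0,0,0,0,1,0,0,0,0,0,0,0,0,0,0,0,0,0,0,0])

```text
clock: 19.65
eef_pos: [0.6177, -0.0347, 0.2339]
tool_rot: [0.749, 0.663, 0.0, 0.0]
ft_force: [2.7, 0.8, 3.8]
grip_width: 0.0
```

Request:
play_rows(plan=[0,0,1,0,0,0,0,0,0,0,0,0])

```text
clock: 19.9
eef_pos: [0.6177, -0.0347, 0.2331]
tool_rot: [0.749, 0.663, 0.0, 0.0]
ft_force: [2.1, 1.2, 4.1]
grip_width: 0.0002
```

Request:
play_rows(plan=[0,0,1,0,0,0,0,0,0,0,0,0])

```text
clock: 20.15
eef_pos: [0.6177, -0.0347, 0.2331]
tool_rot: [0.749, 0.663, 0.001, 0.001]
ft_force: [1.0, -0.1, 9.0]
grip_width: -0.0
```

Request:
play_rows(plan=[0,0,1,0,0,0,0,0,0,0,0,0])

```text
clock: 20.4
eef_pos: [0.6178, -0.0347, 0.2331]
tool_rot: [0.749, 0.663, 0.001, 0.001]
ft_force: [0.5, -0.2, 11.7]
grip_width: 0.0001
```

The foot has landed: height stays at 0.2331 while the force rises. Backing off and going over the clamp lever.

Request:
play_rows(plan=[0,0,-10,0,0,0,0,0,-30,0,0,0,0,0,-25,0,0,0,0,-34,0,0,0,0,0,-34,0,0,0,0,0,0,0,0,0,0])

```text
clock: 21.15
eef_pos: [0.5469, -0.0263, 0.2952]
tool_rot: [0.749, 0.663, -0.002, -0.002]
ft_force: [0.3, -0.4, -0.8]
grip_width: -0.0
```

```bash
python3 - <<'E'
from h import *
st(); go((0.55,-0.0272,0.26),83)
d=bot.camera("side"); show(d,"s9",(60,270,180,480),2.6)
P=bot.outline_of("clamp_tip","side")
for r in P[:2]: print(r["p"],r["point"],np.median(cloud(d,r["mask"]),0))
d=bot.camera("top"); show(d,"t9",(120,280,240,440),3.5)
E
```

```text
t21.15 p [ 0.5469 -0.0263  0.2952] theta 83.0 z [-0.005 -0.    -1.   ] F [ 0.3 -0.4 -0.8] w-0.0000 q [-0.05  0.33  0.26  1.51 -0.    1.64]
shift [-0.5  3.3 35.2] [-0.005  0.001  0.   ]
0.53 [188.9, 313.1] [ 0.57681507 -0.02634843  0.18979423]
0.41 [180.4, 300.3] [ 0.61498993 -0.03083254  0.19840964]
```

View pics/s9.png

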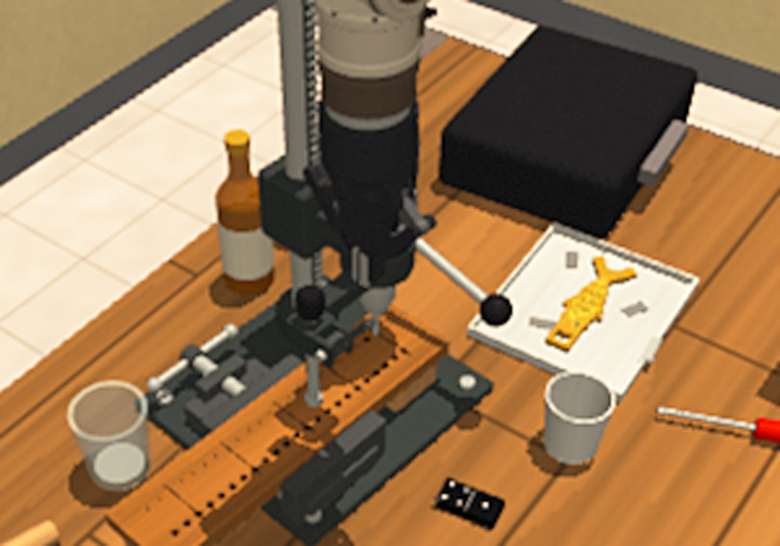

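The foot stands on the board at (315,400). Pressing the lever down along its arc.

Request:
play_rows(plan=[0,1,25,0,0,0,0,0,20,0,0,0,0,-3,8,0,0,0,0,-3,8,0,0,0,0,-4,8,0,0,0,0,-4,8,0,0,0,0,-3,8,0,0,0,0,-3,8,0,0,0,0,-1,8,0,0,0,0,0,5,0,0,0,0,0,0,0,0,0])

```text
clock: 22.68
eef_pos: [0.53, -0.024, 0.189]
tool_rot: [0.749, 0.663, -0.0, -0.0]
ft_force: [-0.7, -0.6, -0.5]
grip_width: -0.0
```

```bash
python3 - <<'E'
from h import *
st(); go((0.5262,-0.0243,0.1855),83)
d=bot.camera("side"); show(d,"s10",(60,270,180,480),2.6)
E
```

```text
t22.68 p [ 0.53  -0.024  0.189] theta 83.0 z [-0.001  0.    -1.   ] F [-0.7 -0.6 -0.5] w-0.0000 q [-0.05  0.33 -0.01  1.23  0.    1.65]
shift [-0.8 -3.8  3.5] [-0.001  0.     0.   ]
```

View pics/s10.png

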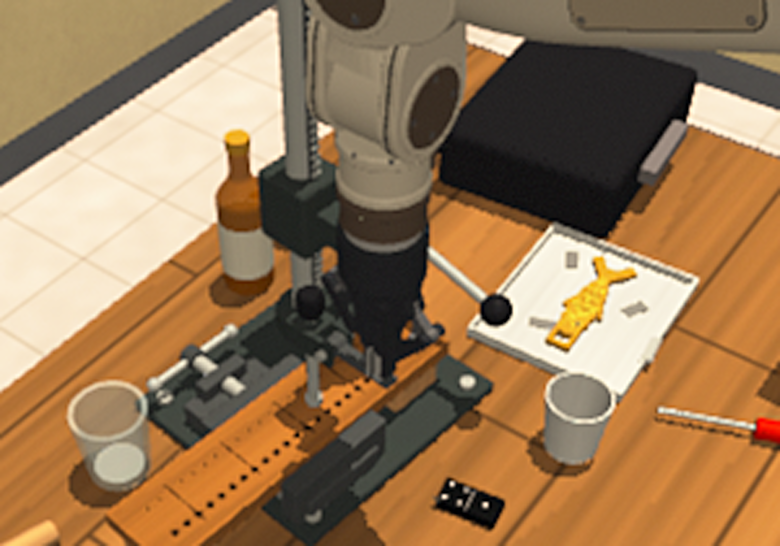

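Request:
play_rows(plan=[0,-2,2,0,0,0,0,0,2,0,0,0,0,0,0,0,0,0])

```text
clock: 23.1
eef_pos: [0.5286, -0.0237, 0.186]
tool_rot: [0.749, 0.663, 0.0, 0.0]
ft_force: [0.5, -0.6, 0.8]
grip_width: 0.0001
```

Request:
play_rows(plan=[0,0,2,0,0,0,0,0,1,0,0,0,0,0,0,0,0,0])

```text
clock: 23.48
eef_pos: [0.5287, -0.0238, 0.1847]
tool_rot: [0.749, 0.663, 0.001, 0.001]
ft_force: [-2.8, 0.8, 11.5]
grip_width: -0.0
```

The lever has reached its end stop, with 11.5 N at tip height 0.174. Backing off to check.

Request:
play_rows(plan=[0,0,1,0,0,0,0,0,0,0,0,0,0,0,-20,0,0,0,0,0,-40,0,0,0,0,-40,-40,0,0,0,0,-50,-20,0,0,0,0,-30,0,0,0,0,0,0,0,0,0,0])

```text
clock: 24.48
eef_pos: [0.4074, -0.0089, 0.3024]
tool_rot: [0.749, 0.663, 0.0, 0.0]
ft_force: [0.3, 0.6, 0.3]
grip_width: 0.0001
```

```bash
python3 - <<'E'
from h import *
st()
d=find(["clamp_tip","rod_foot","rod_knob"],"side"); show(d,"s11",(60,270,180,480),2.6)
P,ok=px2w(d,*[a.ravel() for a in np.mgrid[0:400,0:640]])
def S(P):
    q=P-np.array([.6175,-.0355,0]); return np.stack([q[:,0]*.9925-q[:,1]*.122,q[:,0]*.122+q[:,1]*.9925,q[:,2]],-1)
s=S(P[ok]); k=s[(np.hypot(s[:,0],s[:,1])<.02)&(s[:,2]>.195)]; print("knob",np.percentile(k[:,2],[50,98]),k.mean(0))
l=s[(abs(s[:,1])<.015)&(s[:,0]<-.045)&(s[:,0]>-.12)&(s[:,2]>.13)&(s[:,2]<.24)]
print("lever",len(l),l[:,0].min(),[ (x,np.median(l[abs(l[:,0]-x)<.006][:,2]).round(4)) for x in (-.1,-.09,-.08,-.07,-.06)])
b=s[(abs(s[:,0]+.0935)<.03)&(abs(s[:,1]+.168)<.03)&(s[:,2]>.1)]
print("ball",len(b),b.mean(0),b[:,2].max(),b[:,0].min(),b[:,1].min(),b[:,1].max())
E
```

```text
t24.48 p [ 0.4074 -0.0089  0.3024] theta 83.0 z [ 0.001  0.    -1.   ] F [0.3 0.6 0.3] w0.0001 q [-0.02  0.04 -0.08  1.45  0.    1.67]
clamp_tip side p0.69 px [200, 318] n 182 med [ 0.552 -0.027  0.174] z5/95 [0.169 0.181] rect mm c [570. -51.] s [ 56. 115.] a38
rod_foot side p0.69 px [181, 301] n 172 med [ 0.615 -0.031  0.206] z5/95 [0.077 0.222] rect mm c [615. -31.] s [22. 21.] a2
rod_knob side p0.69 px [180, 297] n 216 med [ 0.616 -0.031  0.206] z5/95 [0.075 0.222] rect mm c [675. -86.] s [ 27. 182.] a48
knob [0.21671324 0.22296411] [-0.00330799  0.00444403  0.21385333]
lever 144 -0.10249738212448228 [(-0.1, np.float64(0.1712)), (-0.09, np.float64(0.1725)), (-0.08, np.float64(0.1732)), (-0.07, np.float64(0.1734)), (-0.06, np.float64(0.1738))]<stdin>:11: RuntimeWarning: Mean of empty slice.
  ret = um.true_divide(
Traceback (most recent call last):
ValueError: zero-size array to reduction operation maximum which has no identity
```

View pics/s11.png

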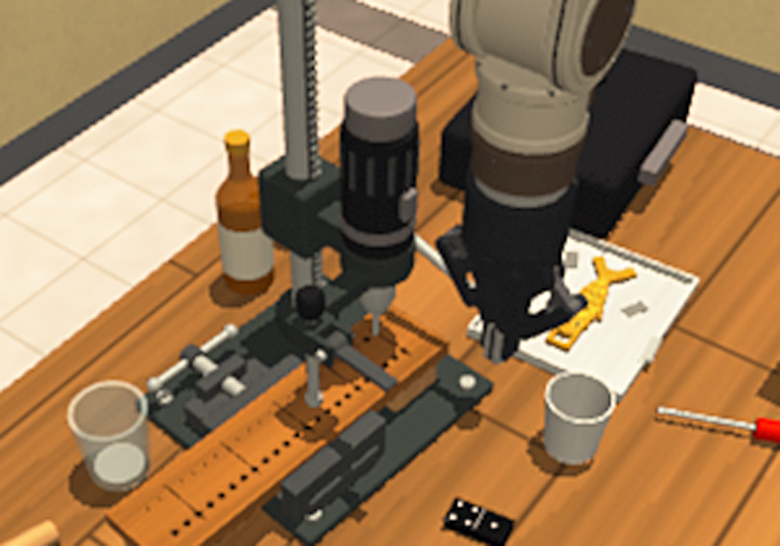

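The lever is level and locked, the foot is on the board, and the knob top is at 0.2225. Domino2 seems to have been nudged. Next is the feed lever.

```bash
python3 - <<'E'
from h import *
go((0.38,-0.175,0.26),-7); go((0.38,-0.175,0.26),-7,40)
d=bot.camera("top")
P,ok=px2w(d,*[a.ravel() for a in np.mgrid[225:260,365:400]]); P=P[ok]; 
b=P[(P[:,2]>.12)&(P[:,0]<.53)]; print(len(b),b.mean(0),b.min(0),b.max(0))
E
```

```text
shift [-168.2   -9.3   41.4] [-0.     0.     1.571]
shift [-168.2   -9.3   41.4] [-0.547  0.547  1.501]
128 [ 0.50725313 -0.19102871  0.15142108] [ 0.49058737 -0.2095897   0.13850764] [ 0.52940656 -0.17626308  0.15993005]
```

Request:
play_rows(plan=[-25,0,0,0,0,0,-40,0,0,0,0,0,-40,0,0,0,0,0,-30,0,0,0,0,0,-25,-20,0,0,0,0,0,0,0,0,0,0.175,0,0,0,0,0,0.175,0,0,0,0,0,0.175,0,0,0,0,0,0.175,0,0,0,0,0,0.175,0,0,0,0,0,0.175,0,0,0,0,0,0.175,0,0,0,0,0,0.175,0,0,0,0,0,0.17,0,0,0,0,0,0], hand=80)

```text
clock: 26.6
eef_pos: [0.3703, -0.1658, 0.3012]
tool_rot: [0.998, -0.06, -0.001, -0.0]
ft_force: [0.2, -0.4, -0.5]
grip_width: 0.0682
```

Request:
play_rows(plan=[0,0,0,0,0.14,0,0,0,0,0,0.14,0,0,0,0,0,0.14,0,0,0,0,0,0.14,0,0,0,0,0,0.138,0,0,0,0,0,0,0,0,0,0,0,0,0])

```text
clock: 27.48
eef_pos: [0.3707, -0.1663, 0.3033]
tool_rot: [0.938, -0.056, 0.341, 0.021]
ft_force: [0.0, 0.0, 0.5]
grip_width: 0.0683
```

```bash
python3 - <<'E'
from h import *
st(); 
def W(x,y,z): return (0.6175+.9925*x+.122*y,-.0355-.122*x+.9925*y,z)
print(W(-.0935,-.168,.141))
go(W(-.0885-.07,-.168,.135+.083),-7,40);go(W(-.0885,-.168,.135),-7,40)
d=find(["feed_ball"],"wrist"); show(d,"w12")
E
```

```text
t27.48 p [ 0.3707 -0.1663  0.3033] theta -6.8 z [ 0.638 -0.079 -0.766] F [0.  0.  0.5] w0.0683 q [-0.66 -0.44 -0.66  0.73  0.34  2.71]
(0.50420525, -0.19083300000000003, 0.141)
shift [ -0.8   8.  110.7] [ 0.    -0.     0.002]
shift [ -0.5   8.  219.2] [ 0.    -0.     0.002]
feed_ball wrist p0.98 px [120, 327] n 1909 med [ 0.572 -0.2    0.162] z5/95 [0.143 0.203] rect mm c [ 695. -225.] s [ 48. 415.] a81
```

View pics/w12.png

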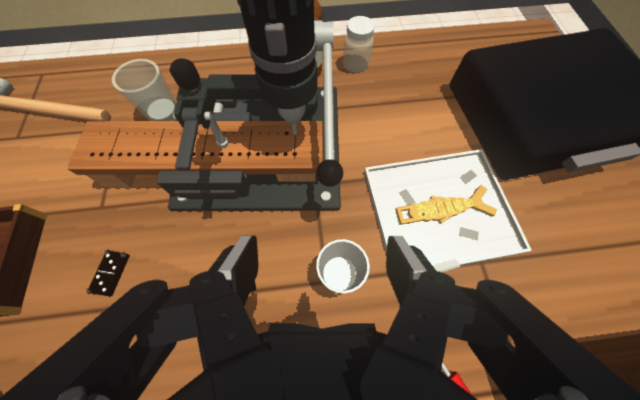

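The ball is at (330,172), on the line of approach and well above the cup. Closing in.

Request:
play_rows(plan=[0,8,40,0,0,0,0,0,50,0,0,0,0,0,50,0,0,0,0,0,30,0,0,0,0,0,0,0,0,0,0,0,0,0,0,0])

```text
clock: 28.32
eef_pos: [0.4781, -0.1868, 0.1722]
tool_rot: [0.938, -0.056, 0.341, 0.021]
ft_force: [-0.2, -0.4, -0.5]
grip_width: 0.0683
```

```bash
python3 - <<'E'
from h import *
st(); 
def W(x,y,z): return (0.6175+.9925*x+.122*y,-.0355-.122*x+.9925*y,z)
go(W(-.0885,-.168,.135),-7,40)
d=find(["feed_ball"],"wrist"); show(d,"w13")
E
```

```text
t28.32 p [ 0.4781 -0.1868  0.1722] theta -6.9 z [ 0.638 -0.077 -0.766] F [-0.2 -0.4 -0.5] w0.0683 q [-0.51 -0.05 -0.78  0.17  0.25  2.83]
shift [ 0.1  0.9 48.7] [-0.001  0.     0.002]
feed_ball wrist p0.94 px [160, 324] n 5368 med [ 0.545 -0.198  0.157] z5/95 [0.146 0.184] rect mm c [ 687. -209.] s [ 58. 394.] a87
```

View pics/w13.png

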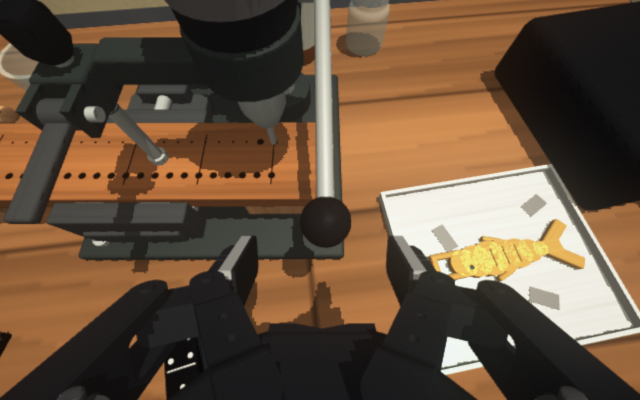

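Request:
play_rows(plan=[0,1,20,0,0,0,0,0,20,0,0,0,0,0,8,0,0,0,0,0,0,0,0,0,0,0,0,0,0,0])

```text
clock: 29.05
eef_pos: [0.5078, -0.1916, 0.1356]
tool_rot: [0.938, -0.057, 0.342, 0.021]
ft_force: [-0.4, 0.6, -0.2]
grip_width: 0.0685
```

Request:
play_rows(plan=[0,0,0,0,0,0,0,0,0,0,0,0,0,0,0,0,0,0,0,0,0,0,0,0,0,0,0,0,0,0,0,0,0,0,0,0,0,0,0,0,0,0], hand=0)

```text
clock: 29.92
eef_pos: [0.5074, -0.1926, 0.1356]
tool_rot: [0.938, -0.058, 0.342, 0.022]
ft_force: [-7.5, -1.8, 5.9]
grip_width: 0.0311
```

```bash
python3 - <<'E'
from h import *
st(); 
d=find(["feed_ball"],"wrist"); show(d,"w14")
# arc plan in tool axes from the current pose
o=bot.get_obs(); R0=R.from_quat(o["tool_rot"])
f=lambda a:np.array([90-190*np.cos(a-.2618),0,190+24*a+190*np.sin(a-.2618)])
ex=np.array([.9925,-.122,0]); 
A=np.arange(0,.91,.1)
for a,b in zip(A[:-1],A[1:]):
    v=f(b)-f(a); w=v[0]*ex+np.array([0,0,v[2]]); print("%.1f"%b,R0.inv().apply(w).round(1))
E
```

```text
t29.93 p [ 0.5074 -0.1926  0.1356] theta -7.0 z [ 0.638 -0.081 -0.766] F [-7.5 -1.8  5.9] w0.0311 q [-0.48  0.08 -0.78  0.04  0.23  2.86]
feed_ball wrist p0.67 px [197, 318] n 8215 med [ 0.533 -0.197  0.157] z5/95 [0.148 0.179] rect mm c [ 567. -198.] s [ 31. 154.] a85
0.1 [ 10.4   0.1 -18.6]
0.2 [ 12.1   0.1 -17.7]
0.3 [ 13.6   0.  -16.5]
0.4 [ 15.    0.  -15.2]
0.5 [ 16.3   0.  -13.8]
0.6 [ 17.4   0.  -12.3]
0.7 [ 18.4   0.  -10.7]
0.8 [19.2  0.  -8.9]
0.9 [19.8  0.  -7.2]
```

View pics/w14.png

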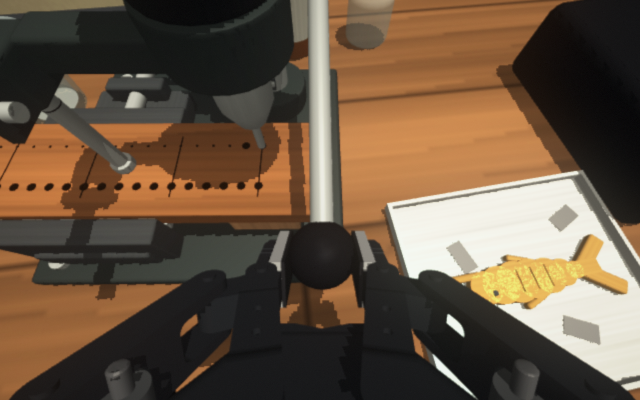

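The pads hold the ball behind its middle (31 mm opening on a 34 mm ball). I'll reopen and advance 9 mm.

Request:
play_rows(plan=[0,0,0,0,0,0,0,0,0,0,0,0,0,0,0,0,0,0,0,0,5,0,0,0,0,0,4,0,0,0,0,0,0,0,0,0], hand=60)

```text
clock: 30.78
eef_pos: [0.5136, -0.1919, 0.1273]
tool_rot: [0.938, -0.057, 0.341, 0.02]
ft_force: [-0.1, 0.9, -1.0]
grip_width: 0.0513
```

Request:
play_rows(plan=[0,0,0,0,0,0,0,0,0,0,0,0,0,0,0,0,0,0,0,0,0,0,0,0,0,0,0,0,0,0,0,0,0,0,0,0], hand=0)

```text
clock: 31.52
eef_pos: [0.5131, -0.1933, 0.128]
tool_rot: [0.938, -0.058, 0.341, 0.022]
ft_force: [-5.0, -4.0, 2.6]
grip_width: 0.0313
```

Request:
play_rows(plan=[5.2,0,-9.3,0,0,0,5.2,0,-9.3,0,0,0,6,0,-8.9,0,0,0,6.1,0,-8.8,0,0,0,6.8,0,-8.3,0,0,0,6.8,0,-8.2,0,0,0,7.5,0,-7.6,0,0,0,7.5,0,-7.6,0,0,0,0,0,0,0,0,0])

```text
clock: 32.65
eef_pos: [0.5105, -0.193, 0.2148]
tool_rot: [0.937, -0.056, 0.343, 0.023]
ft_force: [4.0, -4.6, -2.2]
grip_width: 0.0314
```

```bash
python3 - <<'E'
from h import *
st(); 
d=bot.camera("wrist"); show(d,"w15")
d=bot.camera("side"); show(d,"s15",(60,270,180,480),2.6)
E
```

```text
t32.65 p [ 0.5105 -0.193   0.2148] theta -6.7 z [ 0.64  -0.081 -0.764] F [ 4.  -4.6 -2.2] w0.0314 q [-0.48 -0.05 -0.65  0.3   0.23  2.86]
```

View pics/w15.png

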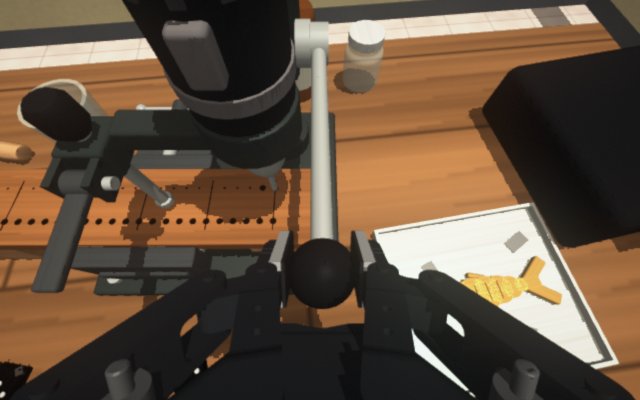

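View pics/s15.png

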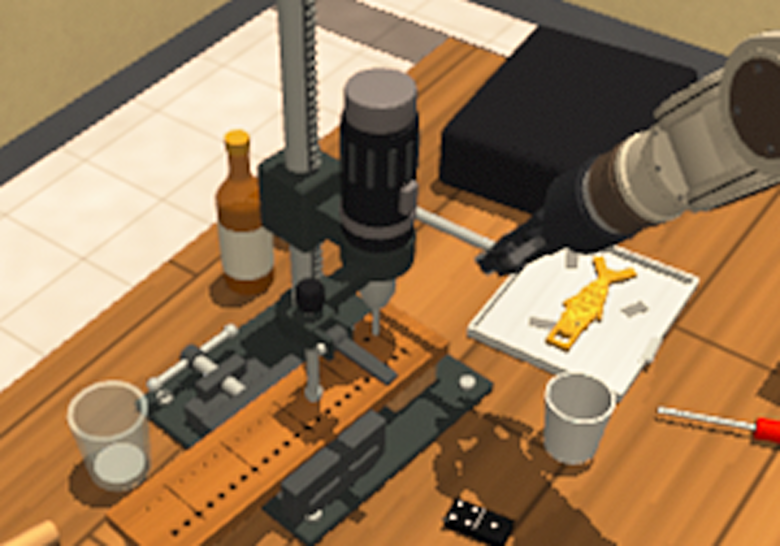

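The head is rising with the ball. Carrying on to about 0.85 rad.

Request:
play_rows(plan=[8.1,0,-6.9,0,0,0,8.2,0,-6.9,0,0,0,8.7,0,-6.2,0,0,0,8.7,0,-6.1,0,0,0,9.2,0,-5.4,0,0,0,9.2,0,-5.3,0,0,0,9.6,0,-4.5,0,0,0,9.6,0,-4.4,0,0,0,9.9,0,-3.6,0,0,0,0,0,0,0,0,0,0,0,0,0,0,0])

```text
clock: 34.12
eef_pos: [0.5394, -0.1948, 0.3028]
tool_rot: [0.938, -0.057, 0.341, 0.02]
ft_force: [0.8, -1.5, 0.0]
grip_width: 0.0004
```

```bash
python3 - <<'E'
from h import *
st(); 
d=bot.camera("wrist"); show(d,"w16")
d=bot.camera("side"); show(d,"s16",(60,270,180,480),2.6)
P,ok=px2w(d,*[a.ravel() for a in np.mgrid[0:400,0:640]])
q=P[ok]-np.array([.6175,-.0355,0]); s=np.stack([q[:,0]*.9925-q[:,1]*.122,q[:,0]*.122+q[:,1]*.9925,q[:,2]],-1)
k=s[(np.hypot(s[:,0],s[:,1])<.02)&(s[:,2]>.195)]; print("knob",np.percentile(k[:,2],[50,98]))
k=s[(np.hypot(s[:,0]-.02,s[:,1]+.115)<.03)&(s[:,2]>.33)]; print("motor",np.percentile(k[:,2],[50,98]))
l=s[(abs(s[:,1])<.015)&(s[:,0]<-.045)&(s[:,0]>-.12)&(s[:,2]>.13)&(s[:,2]<.26)]
print("lever",[ (x,np.median(l[abs(l[:,0]-x)<.006][:,2]).round(4)) for x in (-.1,-.08,-.06)])
E
```

```text
t34.12 p [ 0.5394 -0.1948  0.3028] theta -6.9 z [ 0.638 -0.077 -0.766] F [ 0.8 -1.5  0. ] w0.0004 q [-0.45 -0.08 -0.43  0.55  0.21  2.88]
knob [0.21816951 0.23851569]
motor [0.38414149 0.38661538]
lever [(-0.1, np.float64(0.189)), (-0.08, np.float64(0.1897)), (-0.06, np.float64(0.1908))]
```

View pics/s16.png

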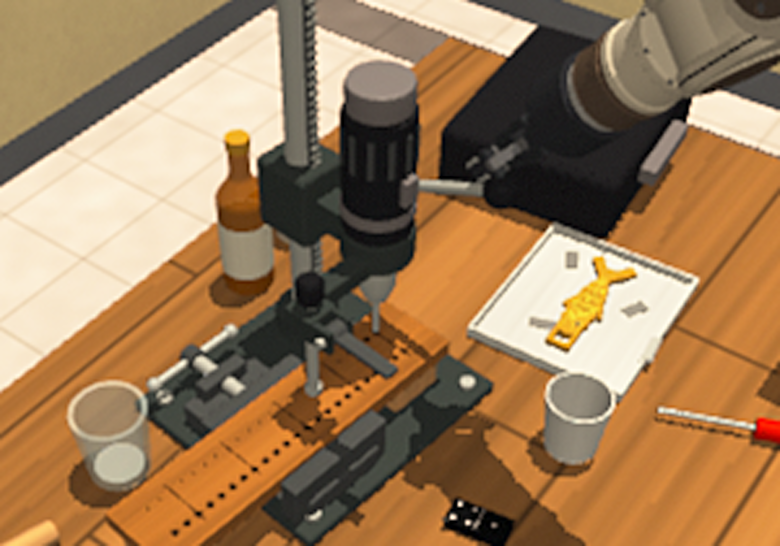

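The grip slipped off near the top, with the head about 16 mm up. I'll back off and measure exactly.

Request:
play_rows(plan=[0,0,-30,0,0,0,0,0,-50,0,0,0,0,0,-50,0,0,0,0,0,-20,0,0,0,0,0,0,0,0,0])

```text
clock: 34.85
eef_pos: [0.4433, -0.1835, 0.4197]
tool_rot: [0.937, -0.057, 0.343, 0.021]
ft_force: [1.0, 0.5, -0.1]
grip_width: 0.0002
```

```bash
python3 - <<'E'
from h import *
st()
for c in ["side","top","wrist"]:
    d=bot.camera(c)
    P,ok=px2w(d,*[a.ravel() for a in np.mgrid[0:400,0:640]])
    q=P[ok]-np.array([.6175,-.0355,0]); s=np.stack([q[:,0]*.9925-q[:,1]*.122,q[:,0]*.122+q[:,1]*.9925,q[:,2]],-1)
    for n,m in [("knob",(np.hypot(s[:,0],s[:,1])<.012)&(s[:,2]>.195)),("motor",(np.hypot(s[:,0]-.02,s[:,1]+.115)<.025)&(s[:,2]>.33)),("bracket",(abs(s[:,0])<.012)&(abs(s[:,1]+.055)<.012)&(s[:,2]>.14)&(s[:,2]<.23)),("ball",(abs(s[:,0]+.085)<.035)&(abs(s[:,1]+.168)<.025)&(s[:,2]>.15)&(s[:,2]<.32))]:
        k=s[m]
        if len(k): print(c,n,len(k),np.percentile(k[:,2],[50,98]).round(4), k.min(0).round(3),k.max(0).round(3))
show(d,"w17")
E
```

```text
t34.85 p [ 0.4433 -0.1835  0.4197] theta -6.9 z [ 0.641 -0.079 -0.764] F [ 1.   0.5 -0.1] w0.0002 q [-0.56 -0.31 -0.3   0.93  0.28  2.8 ]
side knob 112 [0.2338 0.2394] [-0.012 -0.012  0.2  ] [0.011 0.011 0.24 ]
side motor 211 [0.3844 0.3866] [-0.004 -0.139  0.381] [ 0.044 -0.091  0.388]
side bracket 67 [0.1991 0.2054] [ 0.001 -0.067  0.182] [ 0.012 -0.043  0.206]
side ball 184 [0.2883 0.2994] [-0.099 -0.179  0.266] [-0.052 -0.15   0.3  ]
top knob 73 [0.2371 0.2416] [-0.011 -0.012  0.202] [0.012 0.012 0.242]
top motor 367 [0.3852 0.3883] [-0.004 -0.139  0.381] [ 0.045 -0.091  0.389]
top bracket 46 [0.2024 0.2088] [ 0.001 -0.067  0.185] [ 0.012 -0.043  0.21 ]
top ball 177 [0.2929 0.3004] [-0.098 -0.185  0.272] [-0.05  -0.153  0.301]
wrist knob 378 [0.2362 0.2396] [-0.012 -0.012  0.203] [0.012 0.011 0.24 ]
wrist motor 1863 [0.3854 0.3864] [-0.005 -0.14   0.383] [ 0.045 -0.09   0.387]
wrist bracket 193 [0.2027 0.2056] [ 0.002 -0.067  0.185] [ 0.012 -0.043  0.206]
wrist ball 873 [0.2943 0.2998] [-0.097 -0.186  0.273] [-0.05  -0.153  0.302]
```

View pics/w17.png

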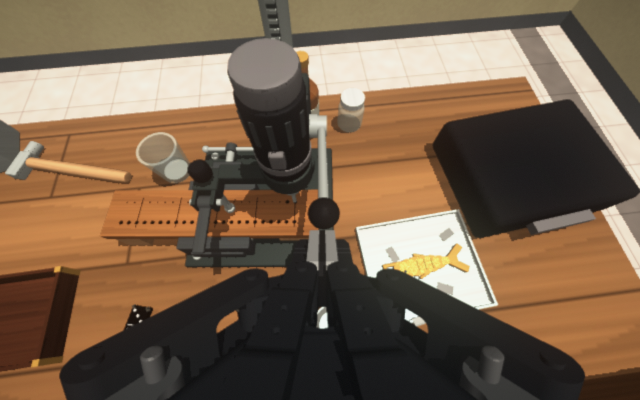

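Three cameras agree that the head is about 16.4 mm up, against the 13.5 mm needed. Now for the dominoes.

Request:
play_rows(plan=[0,0,0,0,-0.14,0,0,0,0,0,-0.14,0,0,0,0,0,-0.14,0,0,0,0,0,-0.14,0,0,0,0,0,-0.14,0,0,0,0,0,0,0], hand=65)

```text
clock: 35.75
eef_pos: [0.4462, -0.1836, 0.4129]
tool_rot: [0.998, -0.06, -0.005, -0.002]
ft_force: [0.7, -0.8, -0.3]
grip_width: 0.0557
```

```bash
python3 - <<'E'
from h import *
st(); d=bot.camera("top"); show(d,"t18",(140,320,130,480),2.2)
find(["domino2_mid"],"top",d=d); find(["domino2_mid"],"side")
E
```

```text
t35.75 p [ 0.4462 -0.1836  0.4129] theta -6.8 z [-0.01   0.004 -1.   ] F [ 0.7 -0.8 -0.3] w0.0557 q [-0.39  0.21  0.41  1.78 -0.    2.87]
domino2_mid top p0.50 px [265, 261] n 230 med [0.448 0.152 0.013] z5/95 [0.005 0.017] rect mm c [448. 152.] s [36. 64.] a77
domino2_mid side p0.90 px [315, 306] n 441 med [0.445 0.156 0.013] z5/95 [-0.001  0.016] rect mm c [451. 150.] s [41. 75.] a73
domino2_mid side p0.30 px [174, 296] n 229 med [ 0.615 -0.031  0.218] z5/95 [0.092 0.238] rect mm c [627. -59.] s [26. 78.] a23
```

View pics/t18.png

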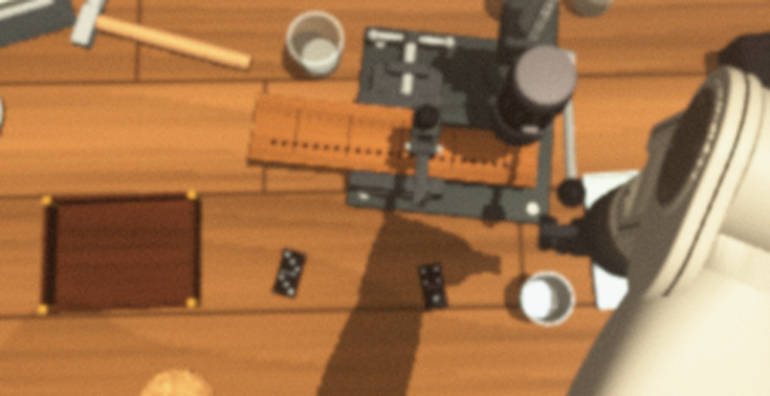

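```bash
cat >> h.py <<'E'
def dom(d,box,x=None):
    r0,r1,c0,c1=box
    P,ok=px2w(d,*[a.ravel() for a in np.mgrid[r0:r1,c0:c1]])
    s=P[ok&(P[:,2]>.0085)&(P[:,2]<.022)]
    if x is not None: s=s[np.hypot(s[:,0]-x[0],s[:,1]-x[1])<.05]
    r=cv2.minAreaRect((s[:,:2]*1000).astype(np.float32))
    w,h=r[1]; a=r[2] if w>h else r[2]+90
    print("domino n",len(s),"c",np.round(r[0],1),"mean",(s.mean(0)*1000).round(1),"size",np.round(r[1],1),"long axis deg %.1f"%((a+90)%180-90))
E
python3 - <<'E'
from h import *
d=bot.camera("top"); dom(d,(255,290,312,340)); dom(d,(245,285,245,278))
d=bot.camera("side"); show(d,"s18"); 
dom(d,(0,400,0,640),(.425,-.065)); dom(d,(0,400,0,640),(.447,.153))
go((.43,-.065,.2),9+180)
go((.43,-.065,.2),9)
E
```

```text
domino n 216 c [424.9 -48.7] mean [423.8 -48.5  13.5] size [65.7 31.6] long axis deg 9.6
domino n 220 c [447.9 151.8] mean [447.1 151.4  13.6] size [33.6 67.3] long axis deg -17.6
domino n 273 c [425.6 -47.3] mean [423.8 -46.2  12.8] size [65.9 36.6] long axis deg 6.7
domino n 346 c [446.7 152.6] mean [446.5 153.8  13.1] size [34.9 66.4] long axis deg -15.5
shift [ -27.1 -116.1  218.7] [-1.000e-03 -1.000e-03  2.863e+00]
shift [ -27.1 -116.1  218.7] [ 0.001 -0.001 -0.279]
```

Request:
play_rows(plan=[-9,-33,0,0,0,0,-9,-33,0,0,0,0,-9,-33,0,0,0,0,-10,-33,0,0,0,0,0,0,0,0,0,0])

```text
clock: 36.67
eef_pos: [0.4214, -0.049, 0.4193]
tool_rot: [0.998, -0.058, 0.001, -0.001]
ft_force: [0.3, 0.3, -0.3]
grip_width: 0.0555
```

Request:
play_rows(plan=[0,0,0,0,0,-0.171,0,0,0,0,0,-0.171,0,0,0,0,0,-0.171,0,0,0,0,0,-0.171,0,0,0,0,0,-0.171,0,0,0,0,0,-0.171,0,0,0,0,0,-0.171,0,0,0,0,0,-0.171,0,0,0,0,0,-0.171,0,0,0,0,0,-0.171,0,0,0,0,0,-0.171,0,0,0,0,0,-0.171,0,0,0,0,0,-0.171,0,0,0,0,0,-0.171,0,0,0,0,0,-0.171,0,0,0,0,0,-0.171,0,0,0,0,0,-0.171,0,0,0,0,0,-0.171,0,0,0,0,0,-0.171,0,0,0,0,0,-0.171])

```text
clock: 39.17
eef_pos: [0.4222, -0.0513, 0.4184]
tool_rot: [-0.082, 0.997, 0.001, 0.0]
ft_force: [0.4, -0.0, 0.2]
grip_width: 0.0557
```

```bash
python3 - <<'E'
from h import *
st()
d=bot.camera("wrist"); show(d,"w19"); dom(d,(0,400,0,640),(.425,-.048))
go((.425,-.048,.12),189)
E
```

```text
t39.17 p [ 0.4222 -0.0513  0.4184] theta -170.6 z [ 0.     0.001 -1.   ] F [ 0.4 -0.   0.2] w0.0557 q [-0.12  0.09  0.27  1.76  0.   -0.28]
domino n 565 c [424.3 -49.7] mean [423.6 -49.7  13.8] size [64.  31.9] long axis deg 11.8
shift [ -3.1   2.3 298.4] [0.001 0.001 0.01 ]
```

View pics/w19.png

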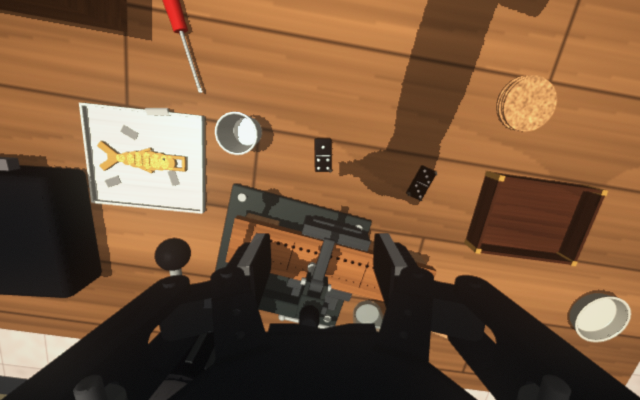

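Request:
play_rows(plan=[-2,2,45,0,0,0,0,0,58,0,0,0,0,0,58,0,0,0,0,0,58,0,0,0,0,0,55,0,0,0,0,0,25,0,0,0,0,0,0,0,0,0,0,0,0,0,0,0])

```text
clock: 40.22
eef_pos: [0.4248, -0.0479, 0.1203]
tool_rot: [-0.079, 0.997, 0.001, 0.001]
ft_force: [1.3, -0.1, 0.6]
grip_width: 0.0557
```

```bash
python3 - <<'E'
from h import *
st()
d=bot.camera("wrist"); show(d,"w20"); dom(d,(0,400,0,640),(.425,-.048))
go((.4243,-.0493,.015),190)
E
```

```text
t40.23 p [ 0.4248 -0.0479  0.1203] theta -170.9 z [ 0.001  0.002 -1.   ] F [ 1.3 -0.1  0.6] w0.0557 q [-0.11  0.2  -0.39  0.98  0.   -0.27]
domino n 2533 c [425.4 -49. ] mean [423.  -49.3  14. ] size [66.5 33.1] long axis deg 11.8
shift [  1.3  -1.4 105.5] [ 0.001  0.002 -0.016]
```

View pics/w20.png

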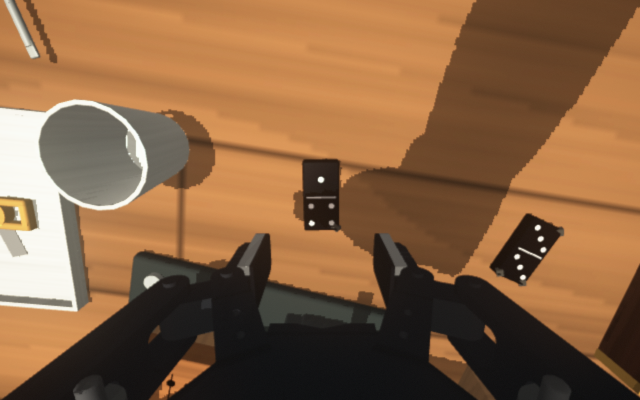

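Request:
play_rows(plan=[1,-1,40,0,0,-0.03,0,0,35,0,0,0,0,0,20,0,0,0,0,0,10,0,0,0,0,0,0,0,0,0,0,0,0,0,0,0])

```text
clock: 41.02
eef_pos: [0.4239, -0.0485, 0.0149]
tool_rot: [-0.095, 0.996, 0.001, 0.0]
ft_force: [-0.9, -0.7, 0.1]
grip_width: 0.0557
```

Request:
play_rows(plan=[0,0,0,0,0,0,0,0,0,0,0,0,0,0,0,0,0,0,0,0,0,0,0,0,0,0,0,0,0,0,0,0,0,0,0,0], hand=0)

```text
clock: 41.78
eef_pos: [0.4236, -0.0484, 0.0149]
tool_rot: [-0.095, 0.996, 0.001, 0.0]
ft_force: [-1.6, 0.4, 5.8]
grip_width: 0.0302
```

Request:
play_rows(plan=[0,0,-20,0,0,0,0,0,-40,0,0,0,0,0,-50,0,0,0,0,0,-40,0,0,0,0,0,0,0,0,0])

```text
clock: 42.4
eef_pos: [0.4257, -0.0489, 0.1674]
tool_rot: [-0.095, 0.995, 0.0, 0.003]
ft_force: [-0.2, -1.0, -1.5]
grip_width: 0.0301
```

```bash
python3 - <<'E'
from h import *
st()
d=bot.camera("wrist"); show(d,"w21"); dom(d,(0,400,0,640),(.447,.153))
go((.48,.43,.17),180); go((.4243,.15,.17),180)
E
```

```text
t42.40 p [ 0.4257 -0.0489  0.1674] theta -169.1 z [ 0.007  0.001 -1.   ] F [-0.2 -1.  -1.5] w0.0301 q [-0.12  0.15 -0.32  1.1   0.   -0.31]
domino n 1727 c [447.8 152.3] mean [446.  149.9  13.7] size [35.8 67.7] long axis deg -16.4
shift [-145.2  459.6   -3.8] [0.001 0.003 0.19 ]
shift [-37.7 195.1  -4.3] [0.001 0.003 0.19 ]
```

View pics/w21.png

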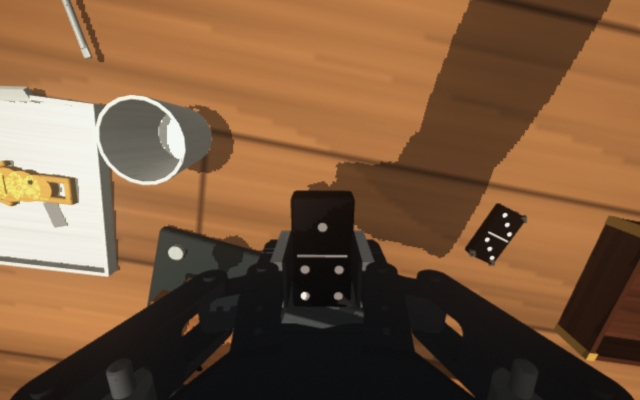

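Holding domino2. Carrying it to the far end of the box.

Request:
play_rows(plan=[-14,46,0,0,0,0,-14,46,0,0,0,0,-14,46,0,0,0,0,-14,46,0,0,0,0,-14,46,0,0,0,0,-15,46,0,0,0,0,-15,46,0,0,0,0,-15,46,0,0,0,0,-15,46,0,0,0,0,-15,45,0,0,0,0,0,0,0,0,0,0.095,0,0,0,0,0,0.095,0,0,0,0,0,0])

```text
clock: 44.08
eef_pos: [0.4778, 0.4289, 0.1622]
tool_rot: [-0.001, 1.0, -0.0, -0.002]
ft_force: [0.1, -1.0, 0.1]
grip_width: 0.0302
```

```bash
python3 - <<'E'
from h import *
st()
go((.48,.43,.05),180)
d=bot.camera("wrist"); show(d,"w22")
find(["box_floor"],"top")
E
```

```text
t44.08 p [0.4778 0.4289 0.1622] theta -179.9 z [-0.005 -0.001 -1.   ] F [ 0.1 -1.   0.1] w0.0302 q [0.73 0.57 0.29 1.29 0.   0.73]
shift [ -2.7   1.1 112.2] [-0.001 -0.005  0.001]
box_floor top p0.78 px [254, 187] n 3565 med [0.477 0.376 0.006] z5/95 [0.001 0.046] rect mm c [483. 380.] s [168. 208.] a1
```

View pics/w22.png

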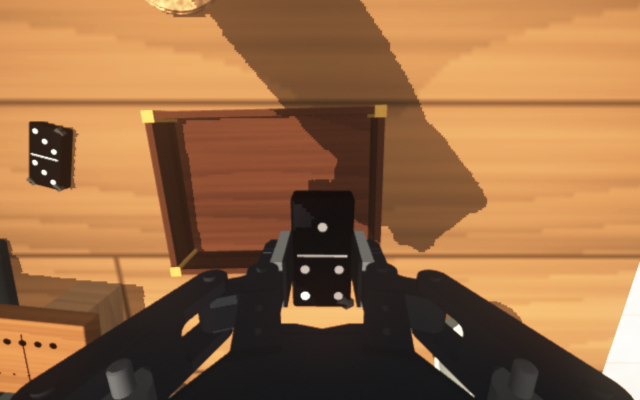

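Request:
play_rows(plan=[-3,-14,40,0,0,0,0,0,45,0,0,0,0,0,30,0,0,0,0,0,20,0,0,0,0,0,0,0,0,0,0,0,0,0,0,0])

```text
clock: 44.98
eef_pos: [0.4821, 0.4161, 0.0306]
tool_rot: [-0.0, 1.0, 0.001, -0.0]
ft_force: [0.2, 0.6, -1.2]
grip_width: 0.0302
```

Request:
play_rows(plan=[0,0,0,0,0,0,0,0,0,0,0,0,0,0,0,0,0,0,0,0,0,0,0,0,0,0,-20,0,0,0,0,0,-40,0,0,0,0,0,-50,0,0,0,0,0,-30,0,0,0,0,0,0,0,0,0], hand=55)

```text
clock: 46.1
eef_pos: [0.4833, 0.4169, 0.1733]
tool_rot: [0.0, 1.0, 0.003, 0.002]
ft_force: [0.1, -0.4, -0.3]
grip_width: 0.0473
```

```bash
python3 - <<'E'
from h import *
st()
d=bot.camera("wrist"); show(d,"w23"); dom(d,(0,400,0,640),(.447,.153))
go((.447,.152,.17),163)
E
```

```text
t46.10 p [0.4833 0.4169 0.1733] theta 180.0 z [ 0.004  0.007 -1.   ] F [ 0.1 -0.4 -0.3] w0.0473 q [0.71 0.55 0.28 1.3  0.   0.71]
domino n 2229 c [447.8 152.5] mean [446.8 154.4  13.6] size [35.5 66.8] long axis deg -16.0
shift [ 3.53e+01 -2.64e+02 -2.00e-01] [ 0.004 -0.     0.297]
```

View pics/w23.png

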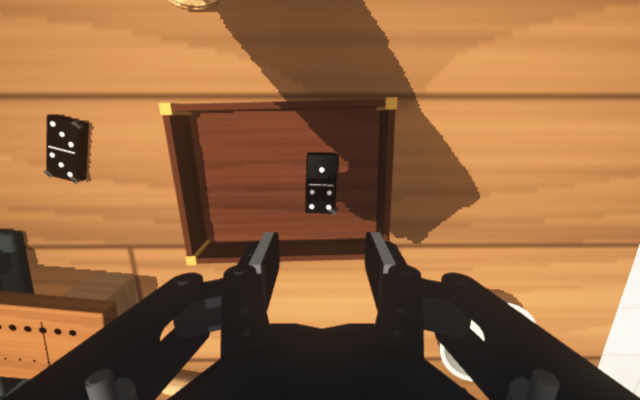

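Domino2 lies in the box at (321,183). Now domino3.

Request:
play_rows(plan=[6,-44,0,0,0,0,6,-44,0,0,0,0,6,-44,0,0,0,0,6,-44,0,0,0,0,6,-44,0,0,0,0,5,-44,0,0,0,0,0,0,0,0,0,0.149,0,0,0,0,0,0.149,0,0,0,0,0,0,0,0,0,0,0,0], hand=65)

```text
clock: 47.4
eef_pos: [0.4461, 0.1514, 0.1682]
tool_rot: [0.147, 0.989, 0.0, -0.002]
ft_force: [0.1, 0.6, -1.1]
grip_width: 0.0554
```

```bash
python3 - <<'E'
from h import *
st()
d=bot.camera("wrist"); show(d,"w24"); dom(d,(0,400,0,640),(.447,.153))
go((.447,.152,.015),163.5)
E
```

```text
t47.40 p [0.4461 0.1514 0.1682] theta 163.0 z [-0.004  0.001 -1.   ] F [ 0.1  0.6 -1.1] w0.0554 q [ 0.33  0.23 -0.2   1.14  0.    0.62]
domino n 1831 c [447.2 152.1] mean [446.2 152.3  14. ] size [34.6 67.4] long axis deg -15.9
shift [ -1.1   0.6 153.4] [ 0.001 -0.003 -0.008]
```

View pics/w24.png

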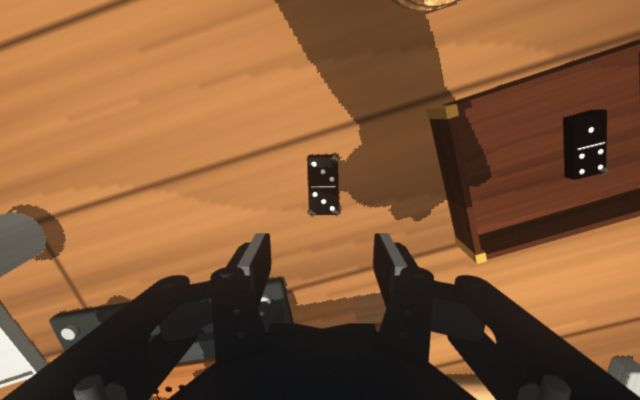

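Request:
play_rows(plan=[-1,1,45,0,0,0,0,0,50,0,0,0,0,0,35,0,0,0,0,0,15,0,0,0,0,0,8,0,0,0,0,0,0,0,0,0,0,0,0,0,0,0])

```text
clock: 48.32
eef_pos: [0.4485, 0.1528, 0.0169]
tool_rot: [0.148, 0.989, 0.001, -0.0]
ft_force: [-0.3, 0.5, -0.1]
grip_width: 0.0555
```

Request:
play_rows(plan=[0,0,0,0,0,0,0,0,0,0,0,0,0,0,0,0,0,0,0,0,0,0,0,0,0,0,0,0,0,0,0,0,0,0,0,0], hand=0)

```text
clock: 49.08
eef_pos: [0.4484, 0.1527, 0.0173]
tool_rot: [0.148, 0.989, 0.001, -0.0]
ft_force: [-2.0, 0.3, 5.2]
grip_width: 0.0298
```

Request:
play_rows(plan=[0,0,-20,0,0,0,0,0,-40,0,0,0,0,0,-50,0,0,0,0,0,-40,0,0,0,0,0,0,0,0,0])

```text
clock: 49.7
eef_pos: [0.4505, 0.153, 0.17]
tool_rot: [0.149, 0.989, 0.003, 0.003]
ft_force: [0.2, -0.8, -0.9]
grip_width: 0.03
```

```bash
python3 - <<'E'
from h import *
st()
go((.482,.345,.17),180)
E
```

```text
t49.70 p [0.4505 0.153  0.17  ] theta 162.9 z [ 0.006  0.005 -1.   ] F [ 0.2 -0.8 -0.9] w0.0300 q [ 0.33  0.23 -0.2   1.13  0.    0.62]
shift [ 26.3 192.7   1.1] [ 0.006  0.006 -0.298]
```

Request:
play_rows(plan=[5,38,0,0,0,0,5,38,0,0,0,0,5,38,0,0,0,0,5,39,0,0,0,0,6,39,0,0,0,0,0,0,0,0,0,-0.149,0,0,0,0,0,-0.149,0,0,0,0,0,0,0,0,0,0,0,0])

```text
clock: 50.82
eef_pos: [0.4792, 0.3429, 0.1657]
tool_rot: [0.001, 1.0, 0.001, -0.001]
ft_force: [0.2, -0.7, -0.3]
grip_width: 0.0297
```

```bash
python3 - <<'E'
from h import *
st()
go((.482,.345,.03),180)
d=bot.camera("wrist"); show(d,"w25")
E
```

```text
t50.83 p [0.4792 0.3429 0.1657] theta 179.9 z [-0.003  0.001 -1.   ] F [ 0.2 -0.7 -0.3] w0.0297 q [0.62 0.46 0.12 1.23 0.   0.62]
shift [ -3.2   1.9 135.7] [ 0.001 -0.003 -0.002]
```

View pics/w25.png

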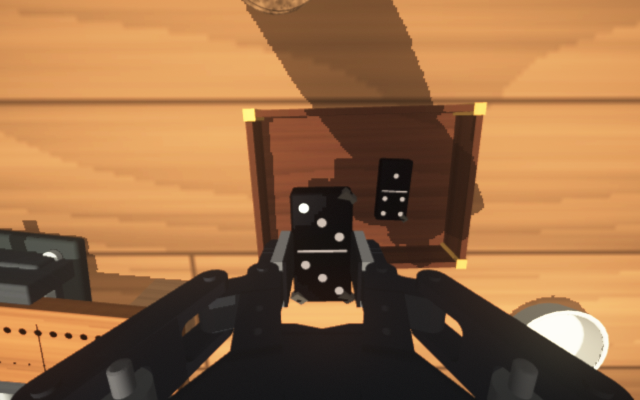

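Request:
play_rows(plan=[-3,4,45,0,0,0,0,0,45,0,0,0,0,0,30,0,0,0,0,0,15,0,0,0,0,0,0,0,0,0,0,0,0,0,0,0])

```text
clock: 51.62
eef_pos: [0.4834, 0.3483, 0.033]
tool_rot: [0.0, 1.0, 0.002, 0.0]
ft_force: [0.2, 0.1, -1.3]
grip_width: 0.0301
```

Request:
play_rows(plan=[0,0,0,0,0,0,0,0,0,0,0,0,0,0,0,0,0,0,0,0,0,0,0,0,0,0,-20,0,0,0,0,0,-40,0,0,0,0,0,-50,0,0,0,0,0,-40,0,0,0,0,0,-40,0,0,0,0,0,-50,0,0,0,0,0,0,0,0,0], hand=50)

```text
clock: 53.0
eef_pos: [0.4846, 0.3485, 0.2768]
tool_rot: [0.0, 1.0, 0.004, 0.003]
ft_force: [0.6, 0.7, 0.3]
grip_width: 0.0425
```

```bash
python3 - <<'E'
from h import *
st()
d=bot.camera("wrist"); show(d,"w26")
find(["domino2_mid"],"wrist",d=d)
d=bot.camera("top"); show(d,"t26"); d2=bot.camera("side"); show(d2,"s26")
find(["domino2_mid","opener_mid"],"side",d=d2)
for c,dd in (("top",d),("side",d2)):
    P,ok=px2w(dd,*[a.ravel() for a in np.mgrid[0:400,0:640]])
    q=P[ok]-np.array([.6175,-.0355,0]); s=np.stack([q[:,0]*.9925-q[:,1]*.122,q[:,0]*.122+q[:,1]*.9925,q[:,2]],-1)
    for n,m in [("knob",(np.hypot(s[:,0],s[:,1])<.012)&(s[:,2]>.195)),("motor",(np.hypot(s[:,0]-.02,s[:,1]+.115)<.025)&(s[:,2]>.33)),("lever",(abs(s[:,0]+.085)<.012)&(abs(s[:,1])<.008)&(s[:,2]>.14))]:
        k=s[m]
        if len(k): print(c,n,len(k),np.percentile(k[:,2],[50,98]).round(4))
E
```

```text
t53.00 p [0.4846 0.3485 0.2768] theta 180.0 z [ 0.006  0.008 -1.   ] F [0.6 0.7 0.3] w0.0425 q [0.62 0.42 0.35 1.49 0.   0.62]
domino2_mid wrist p0.73 px [161, 322] n 1025 med [0.482 0.348 0.02 ] z5/95 [0.019 0.021] rect mm c [483. 348.] s [65. 33.] a2
domino2_mid wrist p0.38 px [326, 172] n 112 med [0.731 0.122 0.048] z5/95 [0.031 0.092] rect mm c [758. 131.] s [64. 11.] a17
domino2_mid side p0.94 px [369, 238] n 478 med [0.479 0.351 0.019] z5/95 [0.013 0.022] rect mm c [481. 349.] s [63. 33.] a0
opener_mid side p0.90 px [181, 401] n 402 med [ 0.486 -0.374  0.012] z5/95 [0.006 0.015] rect mm c [ 489. -387.] s [ 46. 165.] a1
top knob 75 [0.2373 0.2408]
top motor 369 [0.3852 0.3882]
top lever 47 [0.19  0.193]
side knob 104 [0.23   0.2394]
side lever 59 [0.1894 0.1922]
```

View pics/w26.png

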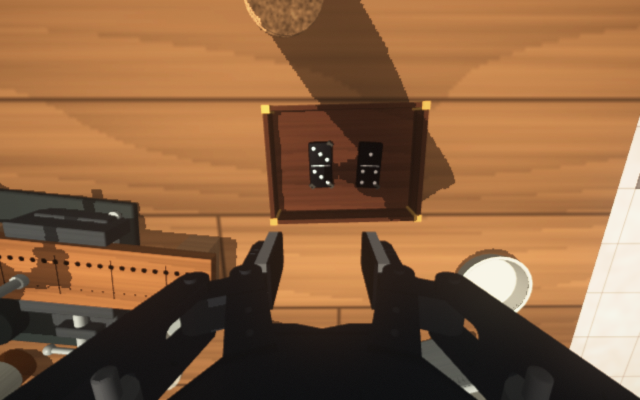

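View pics/t26.png

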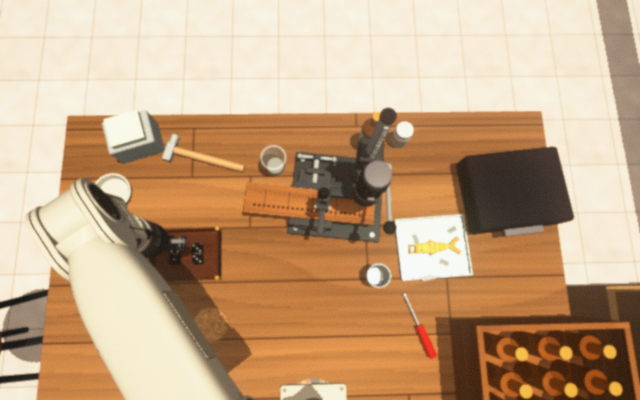

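View pics/s26.png

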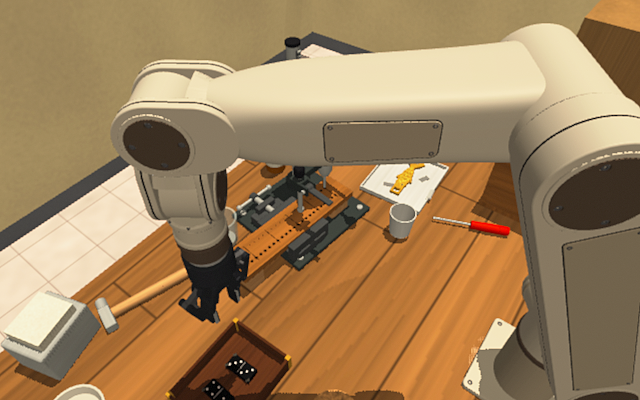

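```bash
python3 - <<'E'
from workcell import bot
print(bot.job_done())
E
```

```text
the job is handed in; nothing more can be done
None
```

I've handed the job in at about 53 s; it reported no verdict. Every item on the list was done, and my last camera checks agreed with that.

- **Clearing the board:** I moved the fish opener from the board to the tray, where it lies flat near the centre. Only two dominoes were present, both on the table in front of the stand, and both are now in the box.
- **Setting the stop:** With the drill down, I pressed the depth rod until its foot met the board: it stopped moving while the force rose to about 12 N. I then pressed the clamp lever down to its end stop, where it stands about level.
- **Raising the drill:** I lifted the feed lever by its ball. The fingers slipped off the ball near the top of the stroke and the head stayed up. It measured about 16.4 mm up in all three cameras, against the 13.5 mm needed, so I did not lift it further. It was unchanged at the end.
- **Last checks:** The clamp lever was still level, and the rod had kept its setting to within about 1 mm. The board, tumbler and cup showed no visible change in the pictures; I did not measure them again.

One domino was knocked a couple of centimetres during the run, so I located it again before gripping it.

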